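Tip a picture block out of its tray and seat it in a frame

TASK

Two tip-up trays each hold a picture block, flush in its pocket. At the tray with the wider block, press the steel tab all the way down onto its stop and hold it there firmly for about half a second (about 15 N; more than 25 N would bend it), so that the block tips up and stays up; then lift that block out and set it, picture up, flat and fully home in the recess of the empty dark frame, without dropping it in or forcing it, and let go. Leave the other tray with its narrower block and all the other things as they are.

Things in the scene. Friction and masses are not known exactly. Their poses are not given: they have to be found in the camera images.
- tray: dark wooden tip-up tray, fixed, 118 x 66 x 38 mm. Origin: under the centre of its pocket; x runs from the tab's end to the far end, z up. The pocket is 100 mm (x) by 54 mm (y), its floor 20 mm and its rim 38 mm above the table; walls 6 mm (sides), 8 mm (far end); at the tab's end only a lip 8 mm above the pocket floor. This one holds the wider block.
- tray_tab (a point): middle of the top face of the tray's steel tab (34 mm along the tray, 36 mm across), which stands out from the tray at its -x end. At rest it lies 120 mm to -x of the tray's origin and 46 mm above the table; a small steel wedge (40 x 30 mm) on the table under it is its stop; the wedge is set differently each time, so the tab's middle comes solid after 24 to 32 mm, which only feel can tell, having swung about 6 mm outward.
- tray_rocker (a joint): angle of the steel rocker (rad) about a pin across the tray, 55 mm to -x of its origin and 18 mm up: 0 at rest, growing as the tab goes down and the long arm under the block goes up; the wedge stops it somewhere between 0.35 and 0.47. The stiff hinge gives way at about 4 to 6 N on the tab and stays where it is left; at the stop the force rises steeply, by 10 to 20 N per mm. More than 25 N on the rocker bends it.
- block: the wider picture block, pale wood with a picture on top, 96 x 50 x 18 mm (x, y, z), 60 to 130 g. Origin: centre of its underside, z out of the picture. It starts flat in the pocket of tray, top flush with the rim; with the tab pressed home it leans on the rocker's arm at its angle, its far (+x) end up, and the middle of its sides stands clear above the tray's rim, to be gripped across its 50 mm.
- frame: empty dark wooden frame lying on the table, fixed, 132 x 86 x 11 mm. Origin: centre of its underside. Recess 100 mm (x) by 54 mm (y), 7 mm deep: its floor is 4 mm and its rim 11 mm above the table; a seated block stands 11 mm proud of the rim. The block may lie either way round.
- tray2: dark wooden tip-up tray, fixed, 118 x 66 x 38 mm. Origin: under the centre of its pocket; x runs from the tab's end to the far end, z up. The pocket is 100 mm (x) by 54 mm (y), its floor 20 mm and its rim 38 mm above the table; walls 6 mm (sides), 8 mm (far end); at the tab's end only a lip 8 mm above the pocket floor. This one holds the narrower block; leave it alone.
- tray2_rocker (a joint): rocker angle of the other tray; leave it at 0
- block2: the narrower picture block in tray2, 96 x 36 x 18 mm; origin: centre of its underside; leave it alone
- cup: white ceramic cup, 72 mm wide, 85 mm tall; leave it alone
- tape: clear tape roll lying flat, 80 mm wide, 19 mm tall; leave it alone
- glue: white glue bottle, 38 mm wide, 105 mm tall; leave it alone
- blank: unpainted wooden block without a picture, 70 x 50 x 18 mm; leave it alone
- weight: brass paperweight, 52 mm wide, 40 mm tall; leave it alone
- brush: small brush lying down; leave it alone

How it is judged:
By the outcome, as a careful person would: the job done as asked, in the order asked, and still so for the second after the job is handed in, with the robot touching nothing.
It also fails if it takes over 64 s, if anything falls off the work surface, if the arm or the gripper's body presses on something with over 40 N, if the wrist force passes 120 N, or if a joint passes its speed limit or range.

ROBOT

A 6-joint arm with a two-finger parallel gripper is mounted at the origin on the work surface. World frame = base frame: x ahead of the robot, y to its left, z up, the work surface at z = 0. Lengths are in mm, angles in rad, forces in N, time in s.
With the tool pointing down it reaches from about 375 to 925 mm from the base axis. Payload 5.7 kg.
Tool frame: the origin (TCP) lies midway between the tips of the shut fingers; the grasp point (between the pads) lies 19 mm behind it; y points along the fingers, x is the direction in which the jaws open and shut, and the axes are right-handed (so a half turn about y gives the same grasp; the last joint's range is limited). The gripper opens to 88 mm and grips with 3 to 60 N. Pads are 20 mm wide; open, the fingers measure 115 mm over their backs; the gripper's body (75 mm by 178 mm) begins 61 mm behind the grasp point.
Start: joints at [-1.412, 0.359, 1.51, -0, 1.272, -0.115], TCP at [162.22, -577.619, 200.223] pointing down, gripper open.
Joint ranges: [-2.97, 2.97], [-1.01, 2.36], [0.21, 2.38], [-0.96, 4.11], [0.2, 2.71], [-2.98, 2.98]. Speed limits (rad/s): [2.39, 2.39, 3.14, 3.14, 3.14, 3.14].

INTERFACE

Orientations are given as a unit quaternion [w, x, y, z].
In Python, from cell import env, viewer gives the robot as it stands.
- The arm moves only by the shell command python3 -m jog 'ROWS' [FORCE]. ROWS is JSON, a list of rows, each a list of 5 numbers: the shift along the world's x, y, z in cm, then the turn about the world's z in degrees, then the opening, from 0 (shut) to 1 (fully open). In form: [[tx, ty, tz, twist, grip], ...]. A call has exactly 8 rows; each row is the pose to reach, as a shift and turn from the pose commanded when the call began; what a row does not reach only later rows make up. A row lasts 1/8 s, in which the tool goes at most 62.5 mm and 10.7 degrees, less where a joint would pass 70% of its speed; a pose out of reach is approached as far as the arm can. A call with a gripper value outside its range is refused whole. The fingers move at their own pace and stop on an object; FORCE is the grip in N (left out, the last holds). Time passes only in rows, so rows that repeat a pose let the fingers close, or fill a call up. It gives the time, the measured TCP pose, the force and the opening at its end, in the units of the state.
- env.observe(): the state, without advancing time (a new reading comes with each control period).
- viewer.capture(name): name is "side" or "top"; returns a dict with "img" (400x640x3 uint8, red, green, blue), "range_z" (400x640 float32, mm along the optical axis (not along the pixel's ray), 0 where there is no reading), "camera_matrix" (3x3 intrinsics, pixels), "k1" (the pictures are not rectified: a ray, as slopes to the right and down, at radius r is drawn at 1 + k1 r^2 times it, then the intrinsics apply), "R" (3x3) and "t" (3): a world point X has camera coordinates R X + t. Camera axes: x right, y down, z forward; pixel columns grow to the right and rows downward; lengths in mm; the calibration is good to about 2 mm. A picture is of the moment at which its call begins.
- env.finish_job(): hands the job in, once; it reports no verdict.
The state is a dict: "time_s": time; "joint_pos": joint angles; "qd": joint speeds; "joint_torque": joint torques, N m; "tcp_pos": TCP position; "orientation": TCP orientation; "force": force on the tool from outside, world axes, zero at the start; "moment": the same for the moment, N m; "grip_width": opening from 0.0 (shut) to 1.0 (fully open).
Only numpy, scipy, OpenCV 4.12 (cv2) and the standard library are available. Lean on these libraries where they do the work, as an engineer would, in place of code of your own. Each camera call takes 0.05 s, during which the arm holds its last target.

## Working session

There is one attempt and no reset: what is moved stays moved. The work goes in short steps, Python scripts to look and compute and a shell command to move; the robot and the scene stay as the last step left them, time stands still between calls to the robot, and variables do not carry over. Pictures are saved under pics/ and viewed, and the job is handed in when it is done.

```bash
ls; mkdir -p pics; cat > h.py <<'E'
import numpy as np, cv2
from cell import env, viewer
def grab(n,fn):
    c=viewer.capture(n); cv2.imwrite('pics/'+fn+'.png',c['img'][:,:,::-1]); np.savez('pics/'+fn+'.npz',**c); return c
def world(c):
    # full world map
    K=c['camera_matrix'];k1=float(c['k1']);v,u=np.mgrid[0:400,0:640].astype(float)
    xd=(u-K[0,2])/K[0,0];yd=(v-K[1,2])/K[1,1];x,y=xd.copy(),yd.copy()
    for _ in range(30):
        f=1+k1*(x*x+y*y);x,y=xd/f,yd/f
    z=c['range_z'];P=np.stack([x*z,y*z,z],-1)
    W=(P-c['t'])@c['R']; W[z==0]=np.nan; return W
def ray(c,u,v,z):
    K=c['camera_matrix'];k1=float(c['k1'])
    xd=(u-K[0,2])/K[0,0];yd=(v-K[1,2])/K[1,1];x,y=xd,yd
    for _ in range(30):
        f=1+k1*(x*x+y*y);x,y=xd/f,yd/f
    d=np.array([x,y,1.])@c['R']; o=-c['R'].T@c['t']
    return o+d*(z-o[2])/d[2]
def load(fn): return dict(np.load('pics/'+fn+'.npz'))
E
python3 - <<'E'
from h import *
for n in('side','top'):
    c=grab(n,n+'0'); print(c['camera_matrix'],c['k1'],-c['R'].T@c['t'],c['R'][2])
print(env.observe())
E
```

```text
pics
[[482.76176655   0.         324.93672424]
 [  0.         482.76176655 197.15624959]
 [  0.           0.           1.        ]] -0.11232880170374937 [  526.87699006 -1026.1296746    733.79186481] [ 0.02472306  0.82403968 -0.56599238]
[[456.48391061   0.         319.57040783]
 [  0.         456.48391061 198.69787058]
 [  0.           0.           1.        ]] 0.03681327014409986 [ 378.0564362     2.35231564 1143.6771561 ] [ 0.1726662   0.00578473 -0.98496341]
{'time_s': 0.1, 'joint_pos': array([-1.41210010e+00,  3.59408595e-01,  1.51128277e+00, -3.46469049e-05,
        1.27247855e+00, -1.15115964e-01]), 'qd': array([ 6.31619828e-05,  2.42890484e-04, -2.89032031e-03,  9.02340983e-04,
       -2.60816815e-03, -6.70717276e-04]), 'joint_torque': array([ 2.82945821e-04, -5.16356671e+01, -2.71405846e+01,  6.77769561e-02,
        2.76812474e-02, -2.85495139e-05]), 'tcp_pos': array([ 162.11278482, -577.03299914,  199.52395145]), 'orientation': array([ 0.56394008, -0.56318573,  0.42748998, -0.42666817]), 'force': array([-0.2514002 , -0.50353233,  0.56395824]), 'moment': array([ 0.03712976, -0.03801621, -0.02714554]), 'grip_width': 0.9991573937408594}
```

View pics/side0.png

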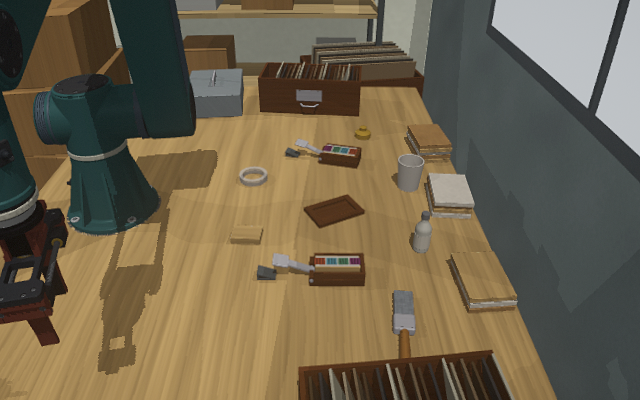

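View pics/top0.png

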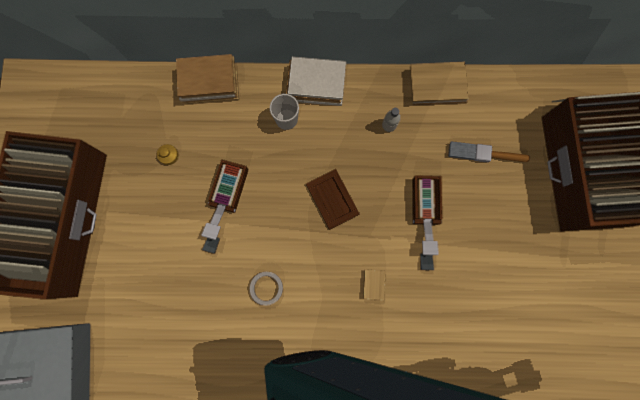

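```bash
python3 - <<'E'
from h import *
c=load('top0');im=c['img'][:,:,::-1]
a=cv2.resize(im[150:280,180:260],None,fx=4.5,fy=4.5,interpolation=2)
b=cv2.resize(im[150:280,390:470],None,fx=4.5,fy=4.5,interpolation=2)
cv2.imwrite('pics/z1.png',np.hstack([a,b]))
cv2.imwrite('pics/z2.png',cv2.resize(im[150:250,280:380],None,fx=5.5,fy=5.5,interpolation=2))
W=world(c)
for p in [(228,185),(427,200),(211,231),(430,247),(330,198),(375,285),(212,245)]:
    print(p,W[p[1],p[0]].round(1))
E
```

```text
(228, 185) [602.9 234.4  43. ]
(427, 200) [ 571.3 -254.4   38.2]
(211, 231) [488.5 268.5  49.9]
(430, 247) [ 456.1 -256.4   45.3]
(330, 198) [579.9 -17.4   3.8]
(375, 285) [ 364.9 -127.1   19.8]
(212, 245) [457.5 272.9  14.1]
```

View pics/z1.png

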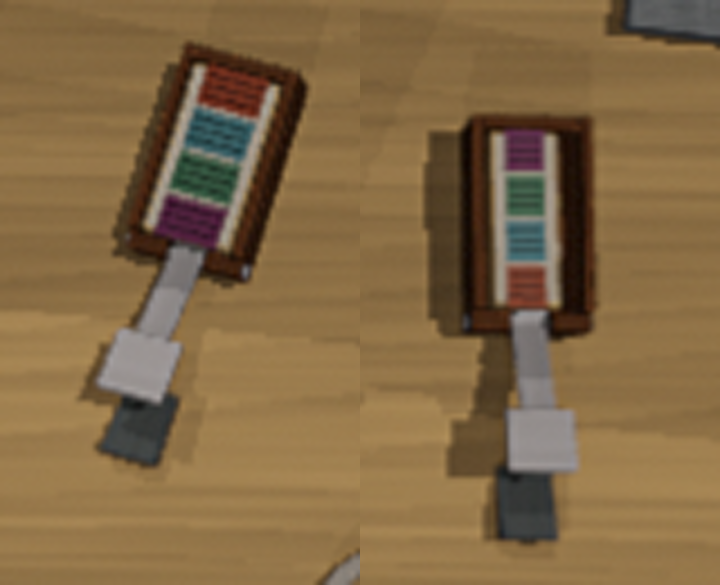

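View pics/z2.png

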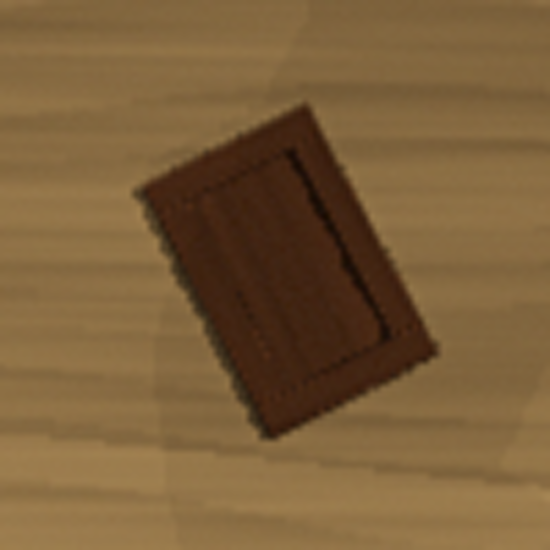

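```bash
cat >> h.py <<'E'
def rays(c,pts,z): return np.array([ray(c,u,v,z)[:2] for u,v in pts])
def rect(P):
    r=cv2.minAreaRect(P.astype(np.float32)); (x,y),(w,h),a=r
    if w<h: w,h,a=h,w,a+90
    return np.round([x,y,w,h,(a+90)%180-90],2)
E
python3 - <<'E'
from h import *
for cam,boxes in (('top0',dict(tray=(200,155,252,216),frame=(300,165,362,232),block=(208,160,245,208))),
                  ('side0',dict(tray=(315,140,368,170),frame=(300,190,370,232)))):
    c=load(cam);W=world(c)
    S=4
    for n,(x0,y0,x1,y1) in boxes.items():
        im=cv2.resize(c['img'][y0:y1,x0:x1],None,fx=S,fy=S,interpolation=cv2.INTER_CUBIC).astype(int)
        g=im.sum(2); hsv=cv2.cvtColor(im.clip(0,255).astype(np.uint8),cv2.COLOR_RGB2HSV)
        if n=='block': 
            m=(hsv[...,1]<90)&(hsv[...,2]>130)
        else: m=(g<225)
        m=m.astype(np.uint8)
        cv2.imwrite(f'pics/m_{cam}_{n}.png',np.hstack([im[:,:,::-1].clip(0,255).astype(np.uint8),np.repeat(m[:,:,None]*255,3,2)]))
        k=cv2.connectedComponentsWithStats(m); i=1+k[2][1:,4].argmax()
        v,u=np.nonzero(k[1]==i); z=11 if n=='frame' else 38
        pts=np.c_[(u+.5)/S-.5+x0,(v+.5)/S-.5+y0]
        P=rays(c,pts,z); print(cam,n,rect(P))
E
cd pics; python3 -c "
import cv2,numpy as np
L=[cv2.imread(f'm_top0_{n}.png') for n in('tray','frame','block')]
L+=[cv2.imread(f'm_side0_{n}.png') for n in('tray','frame')]
A=np.zeros((600,1000,3),np.uint8)
y=x=0
for l in L[:3]:
    pass
h=[np.pad(l,((0,270-l.shape[0]),(0,0),(0,0))) for l in L]
r1=np.hstack(h[:2]);cv2.imwrite('mm.png',r1[:,:800+120]); print(r1.shape)
cv2.imwrite('mm2.png',np.hstack(h[2:4]))
"
```

```text
top0 tray [594.05 241.53 143.1   80.88 -14.86]
top0 frame [576.32 -20.85 134.75  92.73  27.67]
top0 block [601.43 222.42  93.01  14.1  -14.75]
side0 tray [598.14 200.18 134.37 124.19  -7.3 ]
side0 frame [579.72 -31.99 137.35  96.34  27.42]
(270, 912, 3)
```

View pics/mm.png

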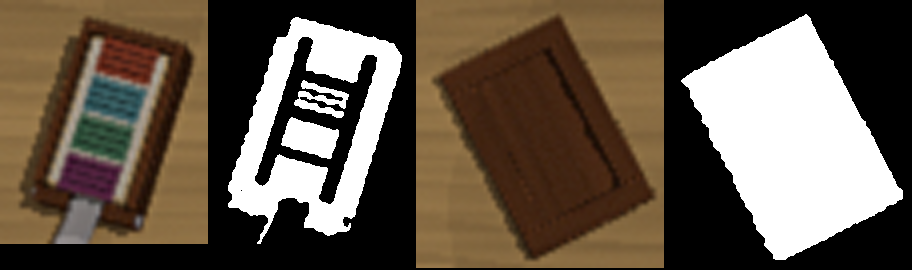

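View pics/mm2.png

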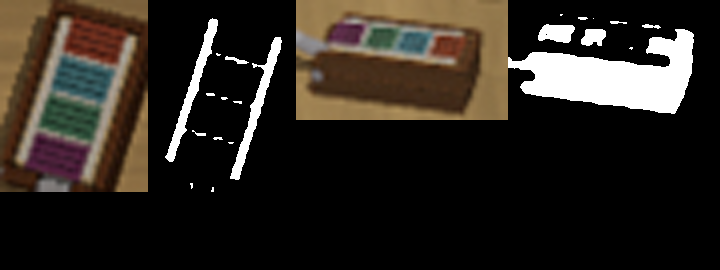

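```bash
cat >> h.py <<'E'
from scipy.optimize import minimize
def proj(c,X):
    p=np.atleast_2d(X)@c['R'].T+c['t']; x=p[:,0]/p[:,2];y=p[:,1]/p[:,2];f=1+float(c['k1'])*(x*x+y*y)
    K=c['camera_matrix'];return np.c_[x*f*K[0,0]+K[0,2],y*f*K[1,1]+K[1,2]]
def box(p,x0,x1,w,z0,z1):
    a=np.radians(p[2]);q=np.array([[x,y,z] for x in(x0,x1) for y in(-w/2,w/2) for z in(z0,z1)])
    return np.c_[p[0]+q[:,0]*np.cos(a)-q[:,1]*np.sin(a),p[1]+q[:,0]*np.sin(a)+q[:,1]*np.cos(a),q[:,2]]
def sil(c,p,b,dim,S):
    h=cv2.convexHull(proj(c,box(p,*dim)).astype(np.float32))[:,0]
    h=((h+.5-np.array(b[:2]))*S-.5)
    m=np.zeros(((b[3]-b[1])*S,(b[2]-b[0])*S),np.uint8)
    cv2.fillConvexPoly(m,np.round(h*256).astype(np.int32),255,cv2.LINE_AA,8);return m/255.
def fit(c,mask,ign,p0,b,dim,S):
    f=lambda p:(np.abs(sil(c,p,b,dim,S)-mask)*(1-ign)).sum()/S/S
    best=None
    for d in(0,3,-3):
        r=minimize(f,np.array(p0)+[d,d,d],method='Nelder-Mead',options=dict(initial_simplex=np.array(p0)+d+np.array([[0,0,0],[6,0,0],[0,6,0],[0,0,4]]),xatol=.02,fatol=.01))
        if best is None or r.fun<best.fun:best=r
    return best.x.round(2),round(best.fun,1)
E
cat > f.py <<'E'
from h import *
import sys
S=6
for cam in('top0','side0'):
    c=load(cam)
    for n,p0,dim in(('frame',(578,-22,27.6),(-66,66,86,0,11)),('tray',(602,233,-15),(-58,60,66,0,38)),('block',(602,233,-15),(-48,48,50,37.9,38))):
        q=proj(c,box(p0,*dim));b=[*(q.min(0)-8).astype(int),*(q.max(0)+8).astype(int)]
        im=cv2.resize(c['img'][b[1]:b[3],b[0]:b[2]],None,fx=S,fy=S,interpolation=cv2.INTER_LINEAR)
        Lab=cv2.cvtColor(im,cv2.COLOR_RGB2LAB).astype(int);hsv=cv2.cvtColor(im,cv2.COLOR_RGB2HSV).astype(int)
        R,G,B=[im[...,i].astype(int) for i in range(3)]
        wood=(hsv[...,0]>13)&(hsv[...,0]<26)&(hsv[...,1]>80)&(R>85)   # table
        dark=(R+G+B<235)
        shadow=(hsv[...,0]>13)&(hsv[...,0]<26)&(R>60)
        if n=='frame': m=(R+G+B<220)
        elif n=='tray': m=~shadow
        else: m=~(((R+G+B)<190)&(hsv[...,0]<15))&~shadow
        # restrict by a loose region
        loose=cv2.dilate((sil(c,p0,b,dim,S)>.5).astype(np.uint8),np.ones((5*S,5*S)))
        m=(m&(loose>0)).astype(np.uint8); m=cv2.morphologyEx(m,cv2.MORPH_OPEN,np.ones((S,S)));
        if n!='frame': m=cv2.morphologyEx(m,cv2.MORPH_CLOSE,np.ones((2*S,2*S)))
        ign=np.zeros(m.shape)
        if n!='frame':
            # ignore near tab end arm
            a=np.radians(p0[2]); 
            ii=sil(c,(p0[0],p0[1],p0[2]),b,(-120,-45,34,0,50),S); ign=ii
        p,fun=fit(c,m.astype(float),ign,p0,b,dim,S); print(cam,n,p,fun)
        o=sil(c,p,b,dim,S)>.5
        e=cv2.morphologyEx(o.astype(np.uint8),cv2.MORPH_GRADIENT,np.ones((2,2)))
        v=im[:,:,::-1].copy();v[e>0]=(0,255,0);w=np.repeat(m[:,:,None]*255,3,2);w[e>0]=(0,0,255)
        cv2.imwrite(f'pics/fit_{cam}_{n}.png',np.hstack([v,w]))
L=[cv2.imread(f'pics/fit_{k}.png') for k in('top0_tray','top0_block','side0_frame','side0_tray')]
L=[cv2.resize(l,(400,int(l.shape[0]*400/l.shape[1]))) for l in L]
H=max(l.shape[0] for l in L);L=[np.pad(l,((0,H-l.shape[0]),(0,0),(0,0))) for l in L]
cv2.imwrite('pics/ff.png',np.vstack([np.hstack(L[:2]),np.hstack(L[2:])])[:600])
E
python3 f.py
```

```text
top0 frame [576.9  -22.36  27.62] 74.3
top0 tray [601.74 239.22 -14.71] 320.4
top0 block [585.12 237.96 -13.47] 197.0
side0 frame [580.23 -23.82  27.46] 84.5
side0 tray [604.38 245.84 -16.1 ] 344.2
side0 block [610.32 238.79 -12.22] 54.2
```

View pics/ff.png

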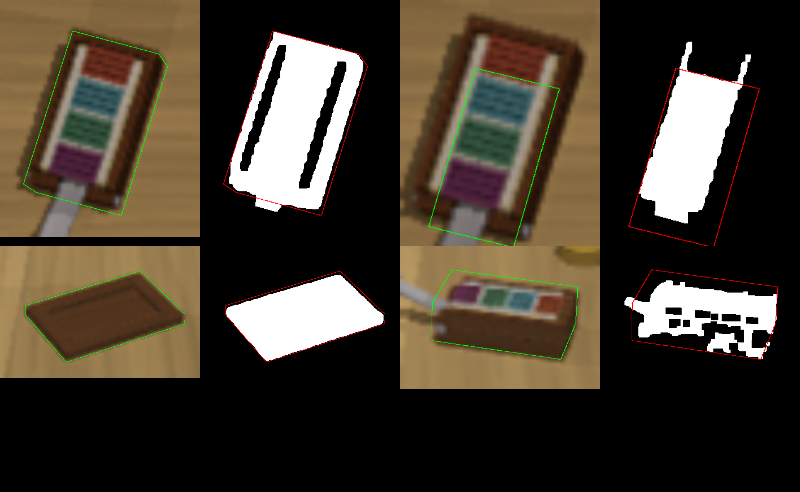

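```bash
cat > f2.py <<'E'
from h import *
S=6; out=[]
for cam in('top0','side0'):
    c=load(cam)
    for n,p0,dim in(('tray',(602,236,-15),(-58,60,66,0,38)),('block',(602,236,-15),(-48,48,50,37.9,38))):
        q=proj(c,box(p0,-60,60,66,0,38));b=[*(q.min(0)-8).astype(int),*(q.max(0)+8).astype(int)]
        im=cv2.resize(c['img'][b[1]:b[3],b[0]:b[2]],None,fx=S,fy=S,interpolation=cv2.INTER_LINEAR)
        hsv=cv2.cvtColor(im,cv2.COLOR_RGB2HSV).astype(int);R,G,B=[im[...,i].astype(int) for i in range(3)]
        if n=='tray': m=(R+G+B<245)&(R>1.62*G)&(R>B)
        else: m=(hsv[...,1]<100)&(hsv[...,2]>125)
        ii=sil(c,p0,b,(-120,-42 if n=='tray' else -44,34 if n=='tray' else 30,8,50),S)
        m=(m&(ii<.5)).astype(np.uint8); 
        m=cv2.morphologyEx(m,cv2.MORPH_OPEN,np.ones((4,4)))
        k=cv2.connectedComponentsWithStats(m)
        m2=np.zeros_like(m)
        for i in range(1,k[0]):
            if k[2][i,4]>8*S*S: m2|=(k[1]==i).astype(np.uint8)
        h=cv2.convexHull(np.argwhere(m2)[:,::-1].astype(np.int32)); mm=np.zeros_like(m);cv2.fillConvexPoly(mm,h,1)
        ign=np.zeros(m.shape) if n=='block' else ii
        p,fun=fit(c,mm.astype(float),ign,p0,b,dim,S); print(cam,n,p,fun)
        e=cv2.morphologyEx((sil(c,p,b,dim,S)>.5).astype(np.uint8),cv2.MORPH_GRADIENT,np.ones((2,2)))
        v=im[:,:,::-1].copy();v[e>0]=(0,255,0);w=np.repeat(mm[:,:,None]*120+m2[:,:,None]*120,3,2);w[e>0]=(0,0,255)
        out.append(np.hstack([v,w]))
L=[cv2.resize(l,(400,int(l.shape[0]*400/l.shape[1]))) for l in out]
H=300;L=[np.pad(l,((0,H-l.shape[0]),(0,0),(0,0))) for l in L]
cv2.imwrite('pics/ff2.png',np.vstack([np.hstack(L[:2]),np.hstack(L[2:])])[:600])
E
python3 f2.py
```

```text
top0 tray [602.37 239.7  -14.43] 89.7
top0 block [606.06 238.32 -14.71] 48.2
side0 tray [444.67 327.33  -0.78] 154.5
side0 block [607.75 235.3  -14.88] 25.2
```

View pics/ff2.png

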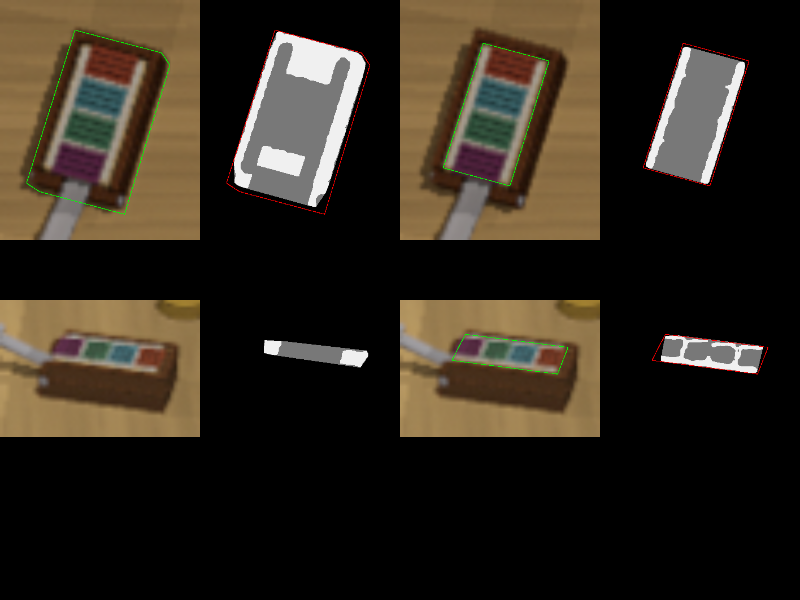

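```bash
python3 - <<'E'
from h import *
from scipy.spatial.transform import Rotation as R
s=env.observe();q=s['orientation'];M=R.from_quat([q[1],q[2],q[3],q[0]]).as_matrix();print(M.round(3))
y=M[:,1];print('y yaw',np.degrees(np.arctan2(y[1],y[0])))
# tab localisation in both cams
for cam,b in(('top0',(190,210,232,262)),('side0',(278,132,325,165))):
    c=load(cam);W=world(c);S=cv2.cvtColor(c['img'],cv2.COLOR_RGB2HSV)
    m=np.zeros((400,640),bool);m[b[1]:b[3],b[0]:b[2]]=1
    m&=(S[...,1]<40)&(S[...,2]>140)&(W[...,2]>38)
    v,u=np.nonzero(m);P=rays(c,np.c_[u,v],46);print(cam,len(u),rect(P),P.mean(0),np.median(W[m],0).round(1))
    S2=5;cv2.imwrite('pics/t_'+cam+'.png',cv2.resize(c['img'][b[1]-10:b[3]+10,b[0]-10:b[2]+10,::-1],None,fx=S2,fy=S2,interpolation=2))
c=load('top0');W=world(c)
# depth at table, block top flat check
print(np.nanmedian(W[172:198,220:236,2]),np.nanmedian(W[195:200,270:290,2]),np.nanmedian(W[185:215,325:340,2]))
E
```

```text
[[ 0.27  -0.     0.963]
 [-0.963  0.002  0.27 ]
 [-0.002 -1.     0.   ]]
y yaw 100.29544856096587
top0 189 [493.92 268.95  40.    33.57 -17.83] [490.89290515 269.88139955] [491.1 269.5  47. ]
side0 70 [492.85 264.47  47.27  34.65 -34.55] [491.81012139 265.68464411] [491.1 266.3  45.4]
38.89831787909232 0.8507448342802006 4.371849066355896
```

View pics/t_top0.png

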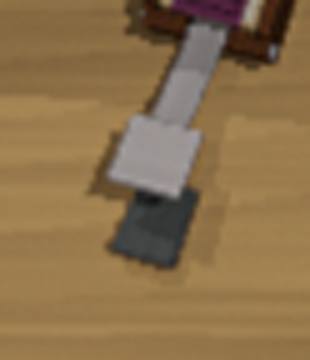

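View pics/t_side0.png

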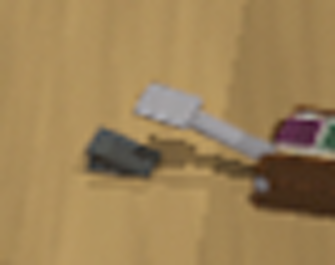

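```bash
python3 -m jog '[[4,4.7,0,-4,0],[8,9.4,0,-8,0],[12,14.1,0,-12,0],[16,18.8,0,-16,0],[20,23.5,0,-20,0],[24,28.2,0,-24,0],[28,32.9,0,-28,0],[31.8,37.7,0,-30.3,0]]' && python3 -m jog '[[0,6,0,0,0],[0,12,0,0,0],[0,18,0,0,0],[0.3,24,-1,0,0],[0.5,30,-3,0,0],[0.8,36,-5,0,0],[1.1,42,-7,0,0],[1.1,46.8,-9,0,0]]'
```

```text
time_s: 1.1
tcp_pos: [481.2, -198.9, 200.1]
orientation: [-0.432, 0.432, -0.56, 0.56]
force: [0.2, -1.0, 0.4]
grip_width: 0.126
time_s: 2.1
tcp_pos: [491.1, 269.7, 109.4]
orientation: [0.433, -0.432, 0.559, -0.559]
force: [-0.2, -0.4, -0.8]
grip_width: 0.009
```

```bash
cat >> h.py <<'E'
from scipy.spatial.transform import Rotation as R_
def st():
    s=env.observe();q=s['orientation'];M=R_.from_quat([q[1],q[2],q[3],q[0]]).as_matrix()
    print('t',s['time_s'],'p',s['tcp_pos'].round(1),'jawyaw',np.degrees(np.arctan2(M[1,0],M[0,0])).round(2),'down',M[:,1].round(4),'F',s['force'].round(2),'q',s['joint_pos'].round(2),'g',round(s['grip_width'],3));return s
E
python3 - <<'E'
from h import *
st();c=grab('side','s1');d=grab('top','t1')
cv2.imwrite('pics/v1.png',np.hstack([cv2.resize(c['img'][90:190,240:380,::-1],None,fx=3,fy=3),cv2.resize(d['img'][150:250,170:290,::-1],None,fx=3,fy=3)]))
E
```

```text
t 2.1 p [491.1 269.7 109.4] jawyaw -104.57 down [ 3.e-04  3.e-04 -1.e+00] F [-0.19 -0.41 -0.75] q [0.38 0.4  1.7  0.   1.04 2.2 ] g 0.009
```

View pics/v1.png

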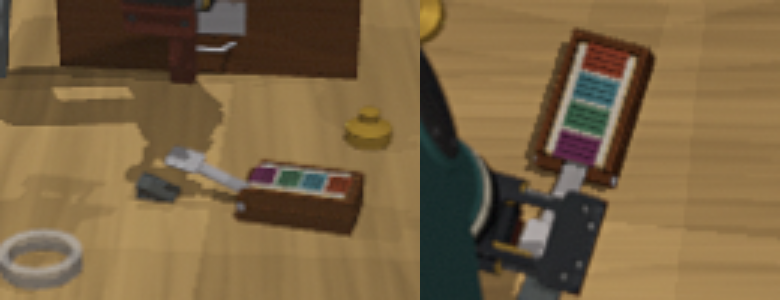

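```bash
python3 -c "
from h import *
c=load('s1');d=load('t1');print(proj(c,[491.1,269.7,109.4]))"
python3 -m jog '[[-0.2,0,-1.5,0,0],[-0.45,0,-3,0,0],[-0.45,0,-4.5,0,0],[-0.45,0,-5.5,0,0],[-0.45,0,-5.9,0,0],[-0.45,0,-5.9,0,0],[-0.45,0,-5.9,0,0],[-0.45,0,-5.9,0,0]]'
python3 - <<'E'
from h import *
st();c=grab('side','s2')
cv2.imwrite('pics/v2.png',cv2.resize(c['img'][120:180,270:370,::-1],None,fx=7,fy=7,interpolation=2))
E
```

```text
[[300.80303022 122.98127788]]
time_s: 3.2
tcp_pos: [487.1, 267.6, 51.7]
orientation: [-0.433, 0.432, -0.559, 0.56]
force: [0.8, 0.2, -0.3]
grip_width: 0.006
t 3.2 p [487.1 267.6  51.7] jawyaw -104.61 down [ 9.e-04  4.e-04 -1.e+00] F [ 0.84  0.21 -0.3 ] q [0.38 0.47 1.76 0.   0.91 2.2 ] g 0.006
```

View pics/v2.png

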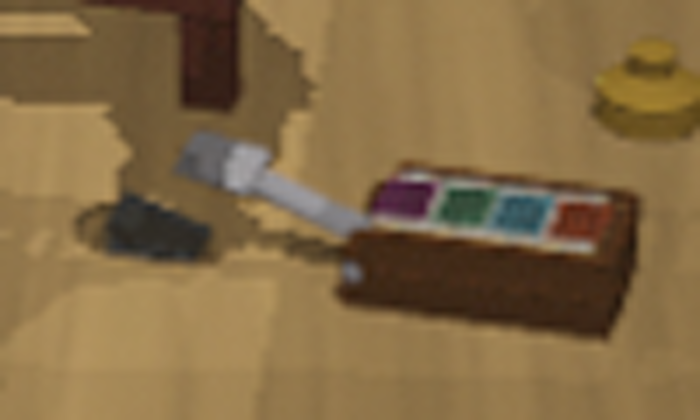

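```bash
python3 - <<'E'
from h import *
c=load('s2');print(proj(c,[487.1,268.5,51.0]))
W=world(c)
for v in range(116,146,2): print(v,[tuple(W[v,u].round(0)) for u in(297,300,303)])
d=grab('top','t2');cv2.imwrite('pics/v3.png',cv2.resize(d['img'][170:260,170:290,::-1],None,fx=6,fy=6,interpolation=2));st()
print(proj(d,[[487.1,268.5,51.0],[490.5,268.3,46]]))
E
```

```text
[[299.74043349 140.73360327]]
116 [(np.float64(483.0), np.float64(185.0), np.float64(171.0)), (np.float64(492.0), np.float64(183.0), np.float64(172.0)), (np.float64(500.0), np.float64(179.0), np.float64(174.0))]
118 [(np.float64(483.0), np.float64(184.0), np.float64(166.0)), (np.float64(491.0), np.float64(185.0), np.float64(165.0)), (np.float64(500.0), np.float64(181.0), np.float64(167.0))]
120 [(np.float64(483.0), np.float64(186.0), np.float64(159.0)), (np.float64(491.0), np.float64(186.0), np.float64(159.0)), (np.float64(500.0), np.float64(183.0), np.float64(160.0))]
122 [(np.float64(480.0), np.float64(256.0), np.float64(119.0)), (np.float64(491.0), np.float64(180.0), np.float64(156.0)), (np.float64(500.0), np.float64(181.0), np.float64(155.0))]
124 [(np.float64(480.0), np.float64(251.0), np.float64(115.0)), (np.float64(489.0), np.float64(254.0), np.float64(114.0)), (np.float64(498.0), np.float64(262.0), np.float64(110.0))]
126 [(np.float64(480.0), np.float64(254.0), np.float64(107.0)), (np.float64(489.0), np.float64(258.0), np.float64(105.0)), (np.float64(498.0), np.float64(265.0)
[... 1129 characters left out ...]
64(280.0), np.float64(48.0)), (np.float64(488.0), np.float64(282.0), np.float64(46.0)), (np.float64(497.0), np.float64(285.0), np.float64(45.0))]
142 [(np.float64(479.0), np.float64(266.0), np.float64(48.0)), (np.float64(488.0), np.float64(271.0), np.float64(45.0)), (np.float64(497.0), np.float64(273.0), np.float64(44.0))]
144 [(np.float64(479.0), np.float64(260.0), np.float64(44.0)), (np.float64(488.0), np.float64(257.0), np.float64(46.0)), (np.float64(497.0), np.float64(263.0), np.float64(43.0))]
t 3.3 p [486.9 267.5  51.6] jawyaw -104.61 down [ 7.e-04  3.e-04 -1.e+00] F [ 0.48 -1.31  0.98] q [0.38 0.47 1.76 0.   0.91 2.2 ] g 0.005
[[210.84351231 231.52248608]
 [211.4978136  230.32633125]]
```

View pics/v3.png

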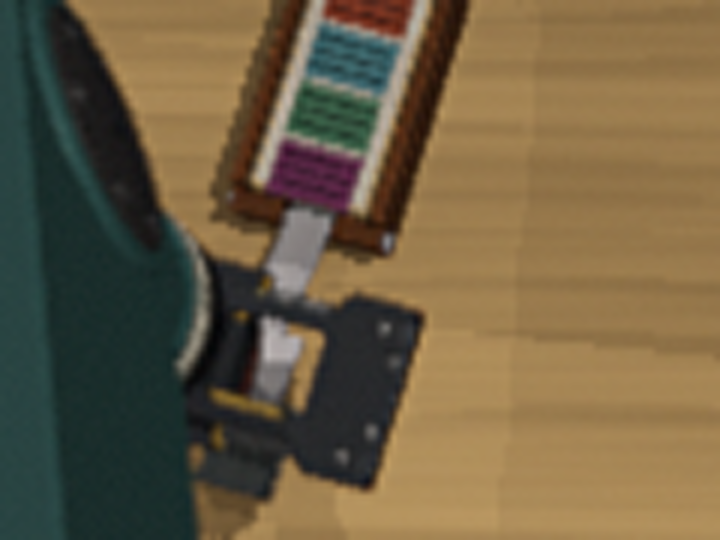

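```bash
python3 - <<'E'
from h import *
c=load('side0');print(proj(c,[162.1,-577,199.5]))
cv2.imwrite('pics/v4.png',cv2.resize(c['img'][200:400,0:130,::-1],None,fx=3,fy=3))
W=world(c)
for (u,v) in[(45,340),(42,335),(50,335),(60,245),(57,255)]: print(u,v,W[v,u].round(0))
c=load('s2');W=world(c)
print(W[134,290:310].round(0)[:,2])
E
```

```text
[[ 60.42260111 326.7284773 ]]
45 340 [ 174. -630.  234.]
42 335 [ 173. -629.  244.]
50 335 [ 182. -627.  242.]
60 245 [ 176. -526.  311.]
57 255 [ -70. -200.    4.]
[-2. -2.  1. -1. -2.  1. 78. 77. 79. 81. 80. 80. 79. 78.  3.  0. -2.  1.
  1. -5.]
```

View pics/v4.png

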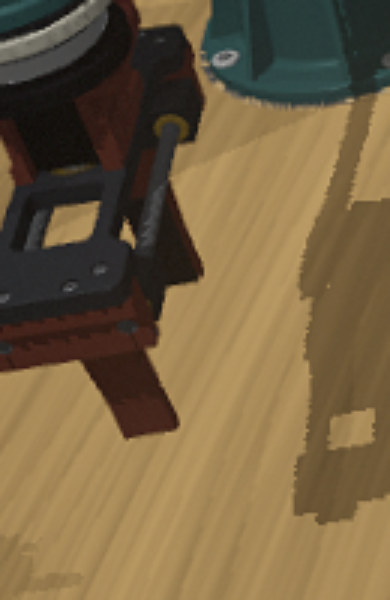

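```bash
python3 -m jog '[[0,0,-0.2,0,0],[0,0,-0.4,0,0],[0,0,-0.6,0,0],[0,0,-0.8,0,0],[0,0,-0.9,0,0],[0,0,-1,0,0],[0,0,-1,0,0],[0,0,-1,0,0]]'
python3 - <<'E'
from h import *
st();c=grab('side','s3')
cv2.imwrite('pics/v5.png',cv2.resize(c['img'][120:180,270:370,::-1],None,fx=7,fy=7,interpolation=2))
E
```

```text
time_s: 4.3
tcp_pos: [486.8, 267.4, 41.3]
orientation: [0.432, -0.432, 0.56, -0.56]
force: [0.3, -0.4, 0.5]
grip_width: 0.005
t 4.3 p [486.8 267.4  41.3] jawyaw -104.61 down [ 1.e-04  1.e-04 -1.e+00] F [ 0.27 -0.44  0.54] q [0.38 0.49 1.77 0.   0.89 2.2 ] g 0.005
```

View pics/v5.png

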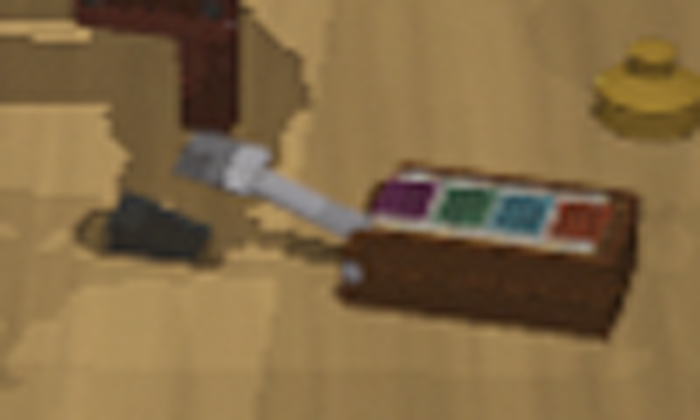

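```bash
python3 -m jog '[[0,0.05,-0.4,0,0],[0,0.1,-0.8,0,0],[0,0.1,-1.1,0,0],[0,0.1,-1.3,0,0],[0,0.1,-1.4,0,0],[0,0.1,-1.4,0,0],[0,0.1,-1.4,0,0],[0,0.1,-1.4,0,0]]'
python3 - <<'E'
from h import *
st();c=grab('side','s4')
cv2.imwrite('pics/v6.png',cv2.resize(c['img'][120:180,270:370,::-1],None,fx=7,fy=7,interpolation=2))
E
```

```text
time_s: 5.35
tcp_pos: [486.8, 268.4, 27.3]
orientation: [-0.432, 0.432, -0.56, 0.56]
force: [0.4, -0.1, 0.1]
grip_width: 0.003
t 5.35 p [486.8 268.4  27.3] jawyaw -104.61 down [ 2.e-04  1.e-04 -1.e+00] F [ 0.44 -0.09  0.09] q [0.38 0.51 1.78 0.   0.86 2.21] g 0.003
```

View pics/v6.png

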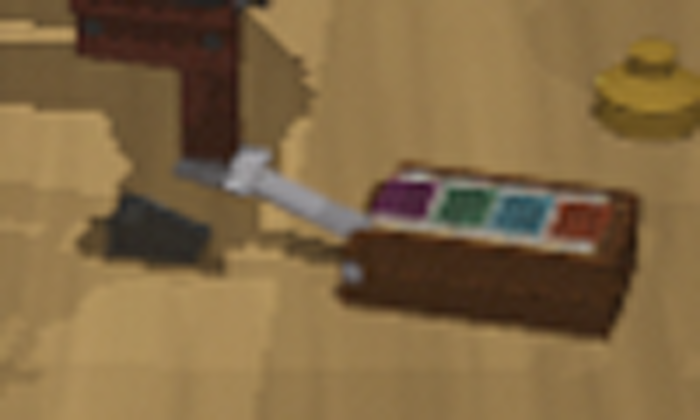

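```bash
python3 -m jog '[[0,0,-0.1,0,0],[0,0,-0.2,0,0],[0,0,-0.3,0,0],[0,0,-0.4,0,0],[0,0,-0.5,0,0],[0,0,-0.5,0,0],[0,0,-0.5,0,0],[0,0,-0.5,0,0]]'
```

```text
time_s: 6.4
tcp_pos: [487.0, 268.4, 22.2]
orientation: [-0.433, 0.432, -0.559, 0.56]
force: [-1.2, 0.3, 0.8]
grip_width: 0.006
```

```bash
python3 -m jog '[[0,0,-0.1,0,0],[-0.05,0,-0.2,0,0],[-0.1,0,-0.3,0,0],[-0.1,0,-0.4,0,0],[-0.1,0,-0.4,0,0],[-0.1,0,-0.4,0,0],[-0.1,0,-0.4,0,0],[-0.1,0,-0.4,0,0]]'
python3 - <<'E'
from h import *
st();c=grab('side','s5')
cv2.imwrite('pics/v7.png',cv2.resize(c['img'][120:180,270:370,::-1],None,fx=7,fy=7,interpolation=2))
E
```

```text
time_s: 7.4
tcp_pos: [485.8, 268.4, 18.2]
orientation: [0.432, -0.432, 0.56, -0.56]
force: [-0.0, 1.6, 2.1]
grip_width: 0.005
t 7.4 p [485.8 268.4  18.2] jawyaw -104.61 down [ 2.e-04  2.e-04 -1.e+00] F [-0.03  1.57  2.1 ] q [0.38 0.52 1.79 0.   0.83 2.21] g 0.005
```

View pics/v7.png

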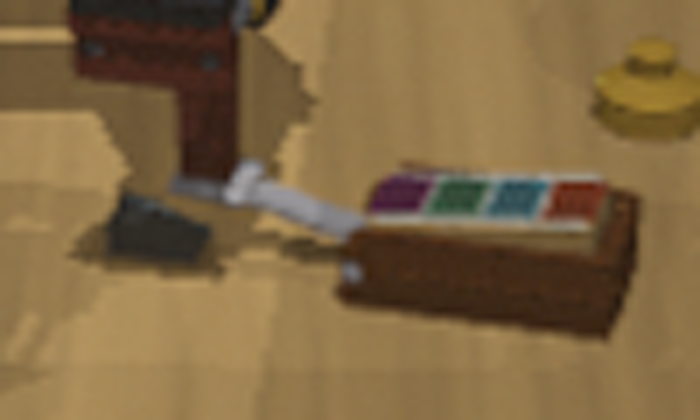

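```bash
python3 -m jog '[[-0.1,0.02,-0.2,0,0],[-0.2,0.05,-0.4,0,0],[-0.3,0.08,-0.6,0,0],[-0.4,0.1,-0.8,0,0],[-0.45,0.11,-1,0,0],[-0.5,0.12,-1.2,0,0],[-0.5,0.12,-1.2,0,0],[-0.5,0.12,-1.2,0,0]]'
python3 - <<'E'
from h import *
st();c=grab('side','s6')
cv2.imwrite('pics/v8.png',cv2.resize(c['img'][120:180,270:370,::-1],None,fx=7,fy=7,interpolation=2))
E
```

```text
time_s: 8.45
tcp_pos: [480.1, 269.5, 6.0]
orientation: [0.432, -0.433, 0.56, -0.559]
force: [2.0, 0.3, 1.2]
grip_width: 0.003
t 8.45 p [480.1 269.5   6. ] jawyaw -104.62 down [-1.e-03 -1.e-04 -1.e+00] F [2.02 0.34 1.22] q [0.39 0.54 1.8  0.   0.8  2.21] g 0.003
```

View pics/v8.png

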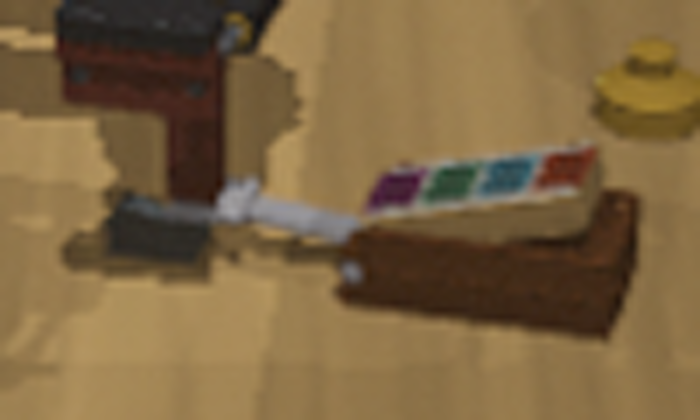

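```bash
python3 -m jog '[[-0.1,0.02,-0.1,0,0],[-0.2,0.05,-0.2,0,0],[-0.3,0.08,-0.25,0,0],[-0.4,0.1,-0.3,0,0],[-0.4,0.1,-0.3,0,0],[-0.4,0.1,-0.3,0,0],[-0.4,0.1,-0.3,0,0],[-0.4,0.1,-0.3,0,0]]'
python3 -m jog '[[0,0,-0.02,0,0],[0,0,-0.04,0,0],[0,0,-0.06,0,0],[0,0,-0.08,0,0],[0,0,-0.08,0,0],[0,0,-0.08,0,0],[0,0,-0.08,0,0],[0,0,-0.08,0,0]]'
```

```text
time_s: 9.5
tcp_pos: [476.6, 270.6, 3.2]
orientation: [0.432, -0.432, 0.56, -0.559]
force: [1.6, 0.7, 1.2]
grip_width: 0.007
time_s: 10.5
tcp_pos: [476.6, 270.6, 2.4]
orientation: [0.432, -0.432, 0.56, -0.559]
force: [-0.5, 1.4, 3.1]
grip_width: 0.005
```

```bash
python3 -m jog '[[0,0,-0.03,0,0],[0,0,-0.06,0,0],[0,0,-0.09,0,0],[0,0,-0.1,0,0],[0,0,-0.1,0,0],[0,0,-0.1,0,0],[0,0,-0.1,0,0],[0,0,-0.1,0,0]]'
```

```text
time_s: 11.5
tcp_pos: [476.6, 270.6, 1.4]
orientation: [0.432, -0.432, 0.56, -0.559]
force: [-1.5, 1.5, 2.7]
grip_width: 0.007
```

```bash
python3 -m jog '[[0,0,-0.02,0,0],[0,0,-0.04,0,0],[0,0,-0.06,0,0],[0,0,-0.08,0,0],[0,0,-0.08,0,0],[0,0,-0.08,0,0],[0,0,-0.08,0,0],[0,0,-0.08,0,0]]'
```

```text
time_s: 12.5
tcp_pos: [476.5, 270.5, 0.6]
orientation: [0.432, -0.432, 0.56, -0.559]
force: [-2.7, 2.8, 3.1]
grip_width: 0.015
```

```bash
python3 -m jog '[[0,0,-0.02,0,0],[0,0,-0.04,0,0],[0,0,-0.06,0,0],[0,0,-0.08,0,0],[0,0,-0.08,0,0],[0,0,-0.08,0,0],[0,0,-0.08,0,0],[0,0,-0.08,0,0]]'
```

```text
time_s: 13.5
tcp_pos: [476.7, 270.5, -0.2]
orientation: [0.432, -0.432, 0.56, -0.56]
force: [-3.6, 2.0, 3.2]
grip_width: 0.011
```

```bash
python3 -c "
from h import *
st();c=grab('side','s7')
cv2.imwrite('pics/v9.png',cv2.resize(c['img'][120:180,270:370,::-1],None,fx=7,fy=7,interpolation=2))"
```

```text
t 13.5 p [ 4.767e+02  2.705e+02 -2.000e-01] jawyaw -104.61 down [-1.e-04 -0.e+00 -1.e+00] F [-3.57  2.02  3.21] q [0.39 0.54 1.81 0.   0.79 2.22] g 0.011
```

View pics/v9.png

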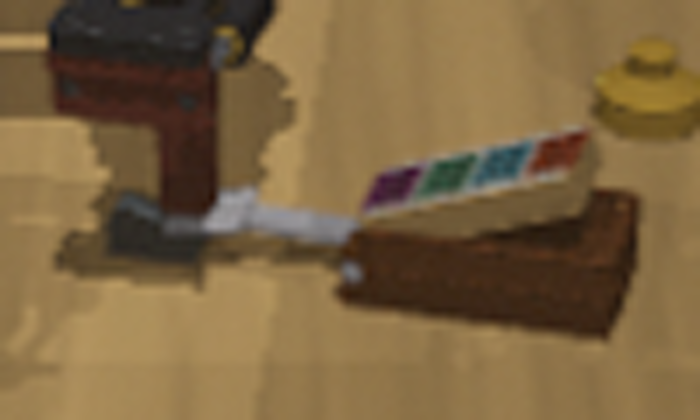

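```bash
python3 -m jog '[[-0.03,0,-0.02,0,0],[-0.06,0.01,-0.04,0,0],[-0.08,0.02,-0.06,0,0],[-0.08,0.02,-0.08,0,0],[-0.08,0.02,-0.08,0,0],[-0.08,0.02,-0.08,0,0],[-0.08,0.02,-0.08,0,0],[-0.08,0.02,-0.08,0,0]]'
```

```text
time_s: 14.55
tcp_pos: [476.3, 270.8, -0.9]
orientation: [-0.433, 0.432, -0.559, 0.56]
force: [1.0, 0.4, 3.0]
grip_width: 0.007
```

```bash
python3 -m jog '[[-0.03,0,-0.02,0,0],[-0.03,0.01,-0.04,0,0],[-0.03,0.01,-0.06,0,0],[-0.03,0.01,-0.08,0,0],[-0.03,0.01,-0.08,0,0],[-0.03,0.01,-0.08,0,0],[-0.03,0.01,-0.08,0,0],[-0.03,0.01,-0.08,0,0]]'
```

```text
time_s: 15.55
tcp_pos: [475.6, 271.0, -1.8]
orientation: [0.432, -0.432, 0.56, -0.559]
force: [3.0, 0.4, 3.3]
grip_width: 0.006
```

```bash
python3 -m jog '[[0,0,-0.02,0,0],[0,0,-0.04,0,0],[0,0,-0.06,0,0],[0,0,-0.08,0,0],[0,0,-0.08,0,0],[0,0,-0.08,0,0],[0,0,-0.08,0,0],[0,0,-0.08,0,0]]'
```

```text
time_s: 16.55
tcp_pos: [475.6, 270.9, -2.6]
orientation: [0.432, -0.432, 0.56, -0.559]
force: [0.8, 0.3, 2.7]
grip_width: 0.006
```

```bash
python3 -m jog '[[0,0,-0.02,0,0],[0,0,-0.04,0,0],[0,0,-0.06,0,0],[0,0,-0.08,0,0],[0,0,-0.08,0,0],[0,0,-0.08,0,0],[0,0,-0.08,0,0],[0,0,-0.08,0,0]]'
```

```text
time_s: 17.55
tcp_pos: [475.6, 270.9, -3.4]
orientation: [0.432, -0.432, 0.56, -0.56]
force: [1.6, 0.3, 3.3]
grip_width: 0.006
```

```bash
python3 -m jog '[[0,0,-0.02,0,0],[-0.02,0,-0.04,0,0],[-0.02,0,-0.06,0,0],[-0.02,0,-0.08,0,0],[-0.02,0,-0.08,0,0],[-0.02,0,-0.08,0,0],[-0.02,0,-0.08,0,0],[-0.02,0,-0.08,0,0]]'
```

```text
time_s: 18.55
tcp_pos: [475.4, 270.9, -4.2]
orientation: [0.432, -0.432, 0.56, -0.56]
force: [1.3, 1.6, 3.0]
grip_width: -0.001
```

```bash
python3 -m jog '[[0,0,-0.02,0,0],[-0.02,0,-0.04,0,0],[-0.02,0,-0.06,0,0],[-0.02,0,-0.08,0,0],[-0.02,0,-0.08,0,0],[-0.02,0,-0.08,0,0],[-0.02,0,-0.08,0,0],[-0.02,0,-0.08,0,0]]'
```

```text
time_s: 19.55
tcp_pos: [475.1, 270.9, -5.0]
orientation: [0.432, -0.432, 0.56, -0.559]
force: [1.6, -0.4, 3.2]
grip_width: 0.004
```

```bash
python3 -m jog '[[0,0,-0.02,0,0],[-0.02,0,-0.04,0,0],[-0.02,0,-0.06,0,0],[-0.02,0,-0.08,0,0],[-0.02,0,-0.08,0,0],[-0.02,0,-0.08,0,0],[-0.02,0,-0.08,0,0],[-0.02,0,-0.08,0,0]]'
python3 -c "
from h import *
st();c=grab('side','s8')
cv2.imwrite('pics/v10.png',cv2.resize(c['img'][120:180,270:370,::-1],None,fx=7,fy=7,interpolation=2))"
```

```text
time_s: 20.55
tcp_pos: [474.9, 270.9, -5.8]
orientation: [0.432, -0.432, 0.56, -0.559]
force: [1.8, 0.4, 3.3]
grip_width: 0.006
t 20.55 p [474.9 270.9  -5.8] jawyaw -104.61 down [-1.e-04  1.e-04 -1.e+00] F [1.81 0.37 3.32] q [0.39 0.55 1.82 0.   0.77 2.22] g 0.006
```

View pics/v10.png

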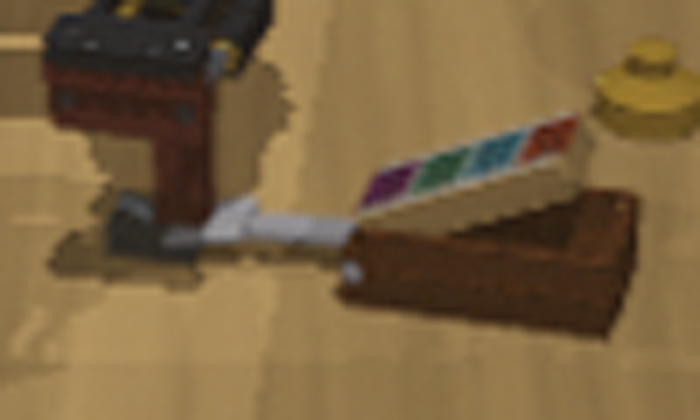

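```bash
python3 -m jog '[[0,0,-0.02,0,0],[-0.02,0,-0.04,0,0],[-0.02,0,-0.06,0,0],[-0.02,0,-0.08,0,0],[-0.02,0,-0.08,0,0],[-0.02,0,-0.08,0,0],[-0.02,0,-0.08,0,0],[-0.02,0,-0.08,0,0]]'
```

```text
time_s: 21.6
tcp_pos: [475.1, 270.9, -6.3]
orientation: [-0.433, 0.432, -0.559, 0.56]
force: [2.4, -0.1, 5.3]
grip_width: 0.004
```

```bash
python3 -m jog '[[0,0,-0.02,0,0],[-0.02,0,-0.04,0,0],[-0.02,0,-0.06,0,0],[-0.02,0,-0.08,0,0],[-0.02,0,-0.08,0,0],[-0.02,0,-0.08,0,0],[-0.02,0,-0.08,0,0],[-0.02,0,-0.08,0,0]]'
```

```text
time_s: 22.6
tcp_pos: [475.1, 270.9, -6.6]
orientation: [-0.433, 0.432, -0.559, 0.56]
force: [0.2, 0.5, 11.2]
grip_width: 0.004
```

```bash
python3 -m jog '[[0,0,-0.03,0,0],[0,0,-0.05,0,0],[0,0,-0.05,0,0],[0,0,-0.05,0,0],[0,0,-0.05,0,0],[0,0,-0.05,0,0],[0,0,-0.05,0,0],[0,0,-0.05,0,0]]'
```

```text
time_s: 23.6
tcp_pos: [475.2, 270.9, -6.8]
orientation: [-0.433, 0.432, -0.559, 0.56]
force: [-0.8, -0.6, 15.1]
grip_width: 0.004
```

```bash
python3 -m jog '[[0,0,-0.01,0,0],[0,0,-0.01,0,0],[0,0,-0.01,0,0],[0,0,0.3,0,0],[-0.1,0,1.5,0,0],[-0.2,0,4,0,0.3],[0,0,8,0,0.9],[2,-0.6,10,0,0.9]]'
python3 -c "
from h import *
st();c=grab('side','s9');d=grab('top','t9')
cv2.imwrite('pics/v11.png',np.hstack([cv2.resize(c['img'][120:180,290:370,::-1],None,fx=5,fy=5,interpolation=2),cv2.resize(d['img'][150:210,180:260,::-1],None,fx=5,fy=5,interpolation=2)]))"
```

```text
time_s: 24.6
tcp_pos: [493.4, 265.1, 94.0]
orientation: [0.433, -0.433, 0.56, -0.559]
force: [0.6, 0.6, -0.1]
grip_width: 0.309
t 24.6 p [493.4 265.1  94. ] jawyaw -104.55 down [-7.e-04  3.e-04 -1.e+00] F [ 0.58  0.59 -0.11] q [0.37 0.42 1.71 0.   1.01 2.19] g 0.309
```

View pics/v11.png

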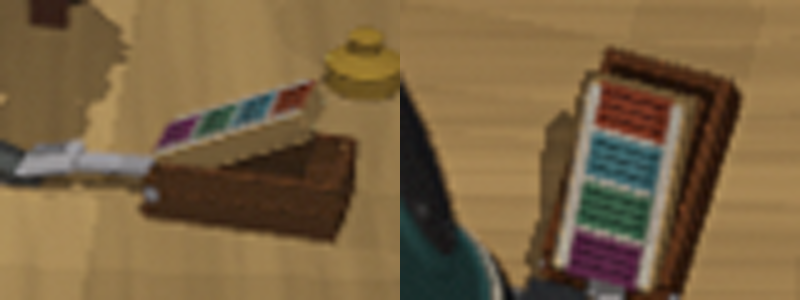

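```bash
python3 - <<'E'
from h import *
a=np.radians(-14.7);ex=np.array([np.cos(a),np.sin(a)]);ey=np.array([-ex[1],ex[0]])
o=np.array([606.3,237.7])
for cam,b in(('s9',(315,130,355,160)),('t9',(210,160,242,210))):
    c=load(cam);W=world(c)[b[1]:b[3],b[0]:b[2]].reshape(-1,3)
    L=np.c_[(W[:,:2]-o)@ex,(W[:,:2]-o)@ey,W[:,2]]
    m=np.isfinite(L[:,0])&(abs(L[:,1])<22)&(L[:,0]>-52)&(L[:,0]<38)
    # ransac-ish plane
    z0=38+7+np.tan(.42)*(L[:,0]+45); m&=abs(L[:,2]-z0)<15
    for _ in range(6):
        A=np.c_[L[m][:,:2],np.ones(m.sum())];s=np.linalg.lstsq(A,L[m][:,2],rcond=None)[0]
        r=np.c_[L[:,:2],np.ones(len(L))]@s-L[:,2]; m=np.isfinite(r)&(abs(L[:,1])<24)&(L[:,0]>-52)&(L[:,0]<42)&(abs(r)<4)
    print(cam,m.sum(),'theta',np.arctan(s[0]),s, 'rms',r[m].std(),'ext',L[m].min(0).round(1),L[m].max(0).round(1))
E
```

```text
s9 185 theta 0.4349987186212842 [4.64685091e-01 1.48507397e-02 6.43337151e+01] rms 1.2996885422955315 ext [-51.8 -23.9  40. ] [33.8 24.  80.1]
t9 683 theta 0.43445568361035714 [ 4.64024964e-01 -3.32157472e-03  6.60584760e+01] rms 1.832112770293654 ext [-52.  -23.9  38.2] [33.5 24.  84.4]
```

```bash
cat > f3.py <<'E'
from h import *
th=.435;S=6
def quad(c,p,b):
    a=np.radians(p[2]);L=np.array([[s*48*np.cos(th)-13.6,t*25,59.3+s*48*np.sin(th)] for s,t in((-1,-1),(1,-1),(1,1),(-1,1))])
    X=np.c_[p[0]+L[:,0]*np.cos(a)-L[:,1]*np.sin(a),p[1]+L[:,0]*np.sin(a)+L[:,1]*np.cos(a),L[:,2]]
    h=(proj(c,X)+.5-np.array(b[:2]))*S-.5
    m=np.zeros(((b[3]-b[1])*S,(b[2]-b[0])*S),np.uint8);cv2.fillConvexPoly(m,np.round(h*256).astype(np.int32),255,cv2.LINE_AA,8);return m/255.
out=[]
for cam,b in(('s9',(312,128,360,166)),('t9',(205,158,250,212))):
    c=load(cam);im=cv2.resize(c['img'][b[1]:b[3],b[0]:b[2]],None,fx=S,fy=S,interpolation=cv2.INTER_LINEAR)
    hsv=cv2.cvtColor(im,cv2.COLOR_RGB2HSV).astype(int)
    m=((hsv[...,1]<75)&(hsv[...,2]>135))|((hsv[...,0]>35)&(hsv[...,1]>50))|((hsv[...,0]<10)&(hsv[...,2]>130)&(hsv[...,1]>110))
    m=cv2.morphologyEx(m.astype(np.uint8),cv2.MORPH_CLOSE,np.ones((S,S)));m=cv2.morphologyEx(m,cv2.MORPH_OPEN,np.ones((5,5)))
    q=quad(c,(606.3,237.7,-14.7),b);loose=cv2.dilate((q>.5).astype(np.uint8),np.ones((4*S,4*S)));m&=loose
    k=cv2.connectedComponentsWithStats(m);m=(k[1]==1+k[2][1:,4].argmax())
    mh=np.zeros(m.shape,np.uint8);cv2.fillConvexPoly(mh,cv2.convexHull(np.argwhere(m)[:,::-1].astype(np.int32)),1)
    f=lambda p:np.abs(quad(c,p,b)-mh).sum()/S/S
    r=minimize(f,(606,237,-14.7),method='Nelder-Mead',options=dict(initial_simplex=np.array([[606,237,-14.7],[612,237,-14.7],[606,243,-14.7],[606,237,-11]])))
    print(cam,r.x.round(2),r.fun)
    e=cv2.morphologyEx((quad(c,r.x,b)>.5).astype(np.uint8),cv2.MORPH_GRADIENT,np.ones((2,2)))
    v=im[:,:,::-1].copy();v[e>0]=(0,255,0);w=np.repeat(mh[:,:,None]*120+m[:,:,None]*100,3,2).astype(np.uint8);w[e>0]=(0,0,255)
    o=np.vstack([v,w]);out.append(cv2.resize(o,(int(o.shape[1]*600/o.shape[0]),600)))
cv2.imwrite('pics/v12.png',np.hstack(out)[:,:800])
E
python3 f3.py
```

```text
s9 [602.86 229.83 -67.42] 45.171677559912844
t9 [605.24 238.03 -16.82] 62.62494553376906
```

View pics/v12.png

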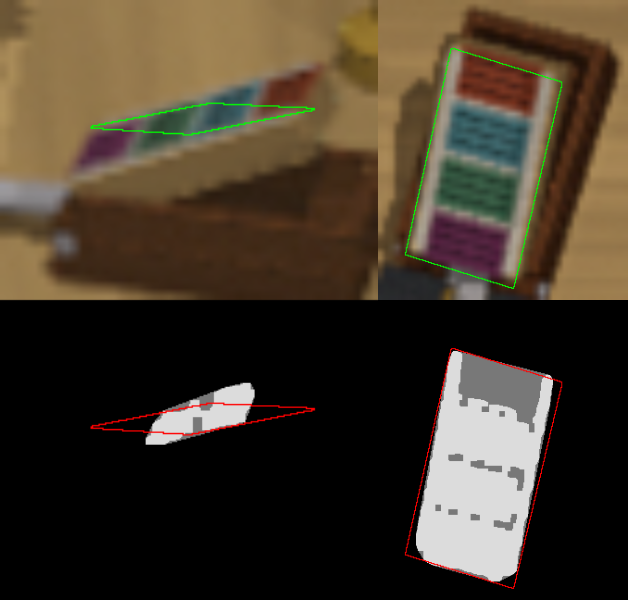

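```bash
python3 -m jog '[[2.5,-0.6,0,0,0.9],[5,-1.2,0,0,0.9],[7.5,-1.8,0,0,0.9],[9.5,-2.3,0,0,0.9],[10.2,-2.5,0,0,0.9],[10.2,-2.5,0,0,0.9],[10.2,-2.5,0,0,0.9],[10.2,-2.5,0,0,0.9]]' 12; python3 -c "
from h import *
s=st();p=s['tcp_pos'];print(np.array([597.6,240.1,30.2])-p)"
```

```text
time_s: 25.7
tcp_pos: [595.7, 240.1, 92.1]
orientation: [0.432, -0.433, 0.56, -0.559]
force: [-0.1, -0.3, -0.6]
grip_width: 0.899
t 25.7 p [595.7 240.1  92.1] jawyaw -104.59 down [-7.e-04  0.e+00 -1.e+00] F [-0.08 -0.29 -0.6 ] q [0.28 0.52 1.53 0.   1.09 2.1 ] g 0.899
[ 1.93097778e+00 -2.03649209e-02 -6.18569475e+01]
```

```bash
python3 -m jog '[[0.1,0,-1,0,0.9],[0.2,0,-2.5,0,0.9],[0.2,0,-4,0,0.9],[0.2,0,-5.2,0,0.9],[0.2,0,-5.8,0,0.9],[0.2,0,-6.2,0,0.9],[0.2,0,-6.2,0,0.9],[0.2,0,-6.2,0,0.9]]'; python3 -c "
from h import *
st();c=grab('side','s10');d=grab('top','t10')
cv2.imwrite('pics/v13.png',np.hstack([cv2.resize(c['img'][100:180,280:380,::-1],None,fx=4,fy=4,interpolation=2),cv2.resize(d['img'][140:220,170:260,::-1],None,fx=4,fy=4,interpolation=2)]))"
```

```text
time_s: 26.7
tcp_pos: [599.0, 240.0, 30.6]
orientation: [-0.433, 0.432, -0.559, 0.56]
force: [0.1, 1.3, -0.4]
grip_width: 0.898
t 26.7 p [599.  240.   30.6] jawyaw -104.61 down [ 9.e-04  3.e-04 -1.e+00] F [ 0.09  1.25 -0.41] q [0.27 0.6  1.57 0.   0.97 2.1 ] g 0.898
```

View pics/v13.png

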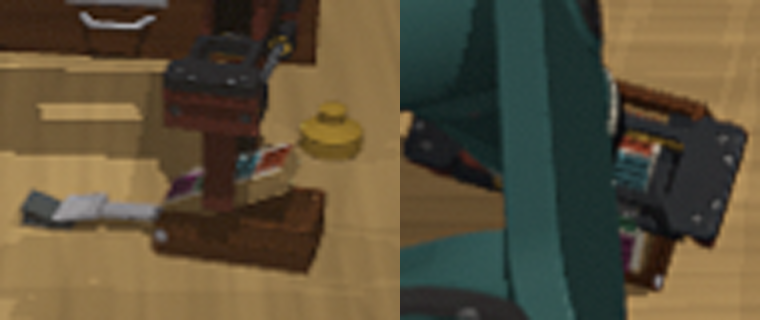

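```bash
python3 -c "
from h import *
W=world(load('s10'));print([W[v,334].round(0) for v in range(146,156)])"
python3 -m jog '[[0,0,0,0,0.5],[0,0,0,0,0.5],[0,0,0,0,0.5],[0,0,0,0,0.5],[0,0,0,0,0.5],[0,0,0,0,0.5],[0,0,0,0,0.5],[0,0,0,0,0.5]]' 14
```

```text
[array([587., 191.,  75.]), array([587., 192.,  71.]), array([587., 194.,  67.]), array([587., 194.,  64.]), array([587., 191.,  62.]), array([588., 193.,  57.]), array([588., 194.,  54.]), array([591., 255.,  16.]), array([589., 209.,  39.]), array([588., 206.,  37.])]
time_s: 27.8
tcp_pos: [598.7, 240.0, 30.2]
orientation: [0.432, -0.432, 0.56, -0.56]
force: [-0.1, 0.6, 1.5]
grip_width: 0.566
```

```bash
python3 -m jog '[[0,0,0.2,0,0.5],[0,0,0.5,0,0.5],[0,0,1,0,0.5],[0,0,2,0,0.5],[0,0,3.5,0,0.5],[0,0,5,0,0.5],[0,0,6,0,0.5],[0,0,6,0,0.5]]'; python3 -c "
from h import *
st();c=grab('side','s11');
cv2.imwrite('pics/v14.png',cv2.resize(c['img'][80:180,280:400,::-1],None,fx=5,fy=5,interpolation=2))"
```

```text
time_s: 28.8
tcp_pos: [599.5, 240.1, 91.5]
orientation: [-0.433, 0.432, -0.559, 0.56]
force: [0.8, 0.5, -0.6]
grip_width: 0.57
t 28.8 p [599.5 240.1  91.5] jawyaw -104.61 down [ 2.3e-03  7.0e-04 -1.0e+00] F [ 0.82  0.49 -0.65] q [0.27 0.53 1.52 0.   1.09 2.1 ] g 0.57
```

View pics/v14.png

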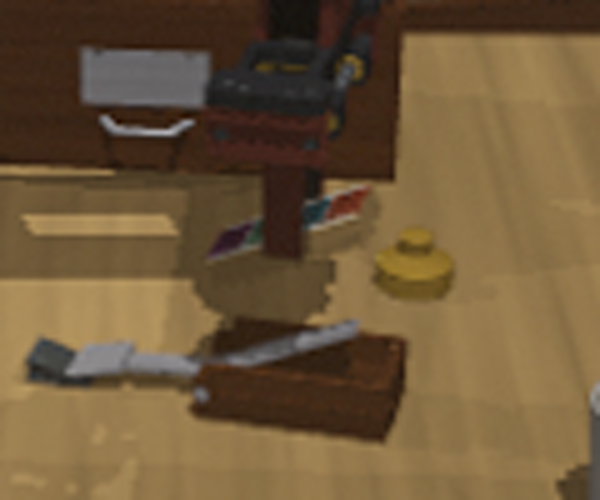

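```bash
python3 -m jog '[[-0.2,-2.5,0,4,0.5],[-0.5,-6.5,0,11,0.5],[-0.8,-11,0,19,0.5],[-1.1,-15.5,0,27,0.5],[-1.4,-20,0,35,0.5],[-1.6,-24,0,41,0.5],[-1.7,-26.1,0,42.1,0.5],[-1.7,-26.1,0,42.1,0.5]]'; python3 -c "
from h import *
s=st();c=grab('side','s12');d=grab('top','t12')
print(np.array([582.9,-20.8])-s['tcp_pos'][:2])
cv2.imwrite('pics/v15.png',np.hstack([cv2.resize(c['img'][120:240,270:400,::-1],None,fx=3,fy=3,interpolation=2),cv2.resize(d['img'][130:250,270:400,::-1],None,fx=3,fy=3,interpolation=2)]))"
```

```text
time_s: 29.85
tcp_pos: [581.1, -22.4, 89.6]
orientation: [-0.604, 0.604, -0.368, 0.367]
force: [-0.3, 1.3, -0.9]
grip_width: 0.566
t 29.85 p [581.1 -22.4  89.6] jawyaw -62.67 down [-1.1e-03  1.0e-04 -1.0e+00] F [-0.34  1.27 -0.94] q [-0.16  0.45  1.67 -0.    1.02  0.94] g 0.566
[1.78386321 1.57472304]
```

View pics/v15.png

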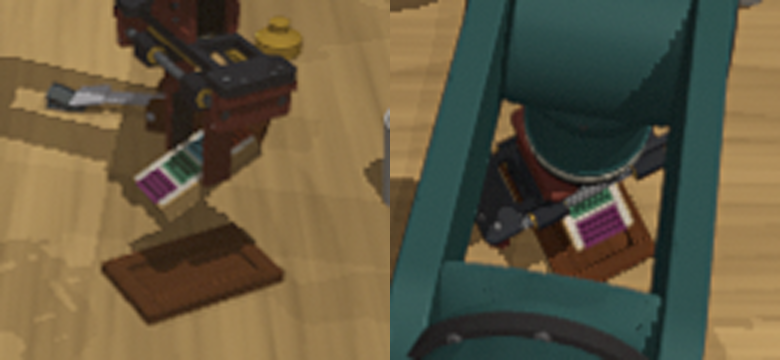

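```bash
python3 - <<'E'
from h import *
dr=np.array([np.cos(np.radians(27.4)),np.sin(np.radians(27.4))]);n=np.array([-dr[1],dr[0]])
tool=np.array([581.1,-22.4])
d=load('t12');c=load('s12')
P=np.array([[*(tool-50*dr+s*25*n),98.4] for s in(-1,1)]);
out=[]
for im,(x0,y0,x1,y1) in((d,(320,180,370,230)),(c,(305,165,355,215))):
    q=proj(im,P);print(q)
    v=cv2.resize(im['img'][y0:y1,x0:x1,::-1],None,fx=8,fy=8,interpolation=2)
    for a in q: cv2.drawMarker(v,tuple(int(t) for t in ((a+.5-[x0,y0])*8)),(0,255,255),0,10,1)
    out.append(v)
cv2.imwrite('pics/v16.png',np.hstack(out))
E
```

```text
[[352.32970402 204.58181767]
 [333.12286303 214.21904325]]
[[321.9467641  189.21189843]
 [312.29499188 179.24038098]]
```

View pics/v16.png

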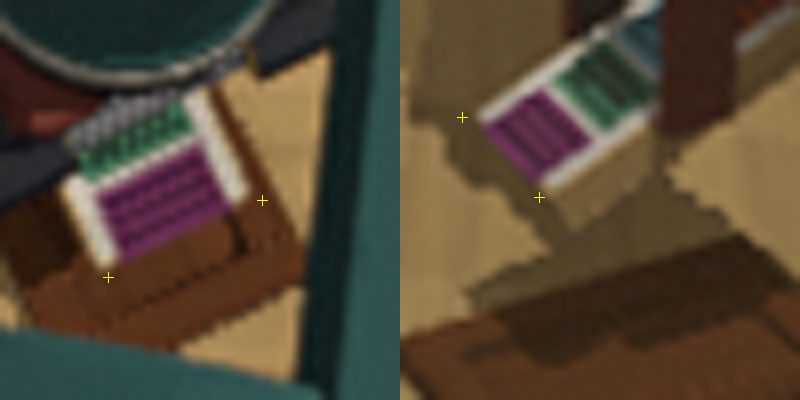

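```bash
python3 - <<'E'
from h import *
dr=np.array([np.cos(np.radians(27.4)),np.sin(np.radians(27.4))]);n=np.array([-dr[1],dr[0]])
tool=np.array([581.1,-22.4])
for cam,px,fr in(('t12',[(332.6,212.75),(350.1,203.9)],(576.9,-22.4)),('s12',[(314.75,178.5),(322,187.9)],(580.2,-23.8))):
    c=load(cam);Q=np.array([ray(c,*p,98.4)[:2] for p in px]);M=Q.mean(0);e=Q[0]-Q[1]
    print(cam,Q.round(1),'w',np.linalg.norm(e),'ang',np.degrees(np.arctan2(e[1],e[0]))-90,'corner rel tool',(M-tool)@dr,(M-tool)@n,'tool rel frame',(tool-fr)@dr,(tool-fr)@n,'corner rel frame',(M-fr)@dr,(M-fr)@n)
E
```

```text
t12 [[528.6 -22. ]
 [549.8 -62.4]] w 45.64623209776308 ang 27.59485245113747 corner rel tool -46.325564588920756 1.6954828638132018 tool rel frame 3.728824617572926 -1.932839096092198 corner rel frame -42.59673997134783 -0.23735623227899677
s12 [[531.2 -19.8]
 [548.4 -61.9]] w 45.48227713560448 ang 22.198347059938882 corner rel tool -45.13088950123035 2.5887658181757405 tool rel frame 1.4433135453201342 0.8287617328855077 corner rel frame -43.68757595591021 3.4175275510612493
```

```bash
python3 -m jog '[[0,0,-1,0,0.5],[0,0,-2.5,0,0.5],[0,0,-4,0,0.5],[0,0,-5.2,0,0.5],[0,0,-6,0,0.5],[0,0,-6.6,0,0.5],[0,0,-6.6,0,0.5],[0,0,-6.6,0,0.5]]'; python3 -c "
from h import *
s=st();c=grab('side','s13');d=grab('top','t13')
cv2.imwrite('pics/v17.png',np.hstack([cv2.resize(d['img'][175:235,305:365,::-1],None,fx=6.6,fy=6.6,interpolation=2),cv2.resize(c['img'][175:235,295:355,::-1],None,fx=6.6,fy=6.6,interpolation=2)]))"
```

```text
time_s: 30.95
tcp_pos: [582.0, -21.2, 24.5]
orientation: [0.605, -0.604, 0.367, -0.367]
force: [-0.2, 0.4, -1.4]
grip_width: 0.569
t 30.95 p [582.  -21.2  24.5] jawyaw -62.52 down [ 7.e-04 -0.e+00 -1.e+00] F [-0.24  0.38 -1.43] q [-0.16  0.54  1.72  0.    0.88  0.94] g 0.569
```

View pics/v17.png

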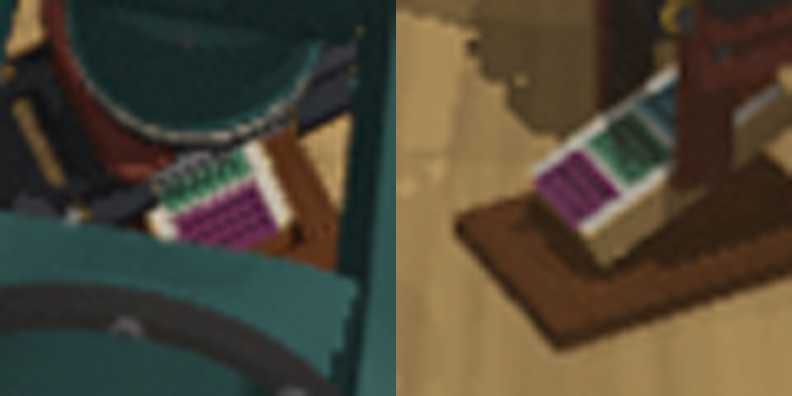

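```bash
python3 - <<'E'
from h import *
dr=np.array([np.cos(np.radians(27.5)),np.sin(np.radians(27.5))]);n=np.array([-dr[1],dr[0]])
c=load('s13');f=np.array([580.2,-23.8])
for nm,px,z in(('TL',(315.3,202.3),33.3),('TR',(322.9,209.8),33.3),('BR',(325.9,215.9),16.9)):
    for dz in(-2,0,2):
        q=ray(c,px[0]-.5,px[1]-.5,z+dz)[:2]-f;print(nm,dz,(q@dr).round(1),(q@n).round(1))
f=np.array([576.9,-22.4]);d=load('t13')
for nm,px,z in(('TR',(305+292/6.6-.5,175+222/6.6-.5),33.3),):
    q=ray(d,*px,z)[:2]-f;print(nm,(q@dr).round(1),(q@n).round(1))
# overlay frame model in side
p=(580.2,-23.8,27.5);v=cv2.resize(c['img'][175:235,295:365,::-1],None,fx=10,fy=10,interpolation=2)
def draw(im,P,col,o,s):
    q=((proj(im,P)+.5-o)*s).astype(int);cv2.polylines(v,[q.reshape(-1,1,2)],True,col,1)
def R(cx,cy,w,h,z): return np.array([[cx+a*w/2*dr[0]+b*h/2*n[0],cy+a*w/2*dr[1]+b*h/2*n[1],z] for a,b in((-1,-1),(1,-1),(1,1),(-1,1))])
draw(c,R(p[0],p[1],132,86,11),(0,255,0),[295,175],10);draw(c,R(p[0],p[1],100,54,11),(0,255,255),[295,175],10)
cv2.imwrite('pics/v18.png',v)
E
```

```text
TL -2 -43.4 22.3
TL 0 -44.7 19.7
TL 2 -46.1 17.2
TR -2 -41.8 -15.2
TR 0 -43.1 -17.6
TR 2 -44.4 -20.0
BR -2 -36.6 -21.6
BR 0 -37.9 -24.0
BR 2 -39.2 -26.3
TR -42.8 -23.6
```

View pics/v18.png

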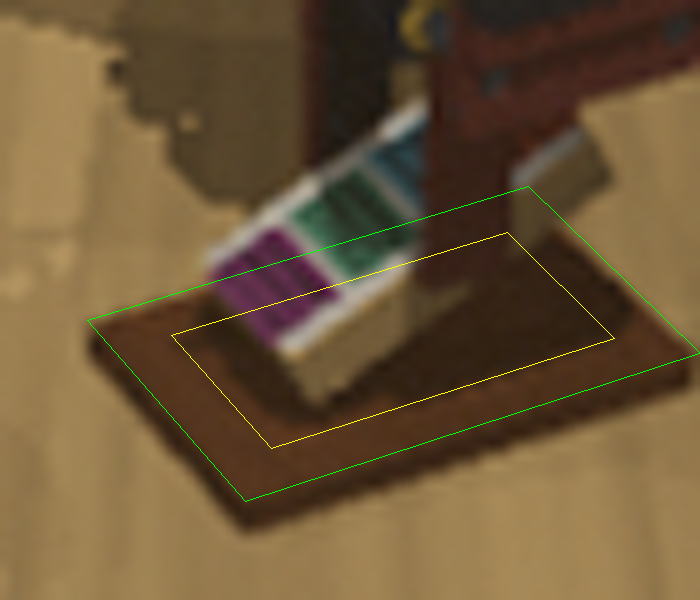

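```bash
python3 -m jog '[[0.03,-0.05,-0.3,0,0.5],[0.03,-0.05,-0.6,0,0.5],[0.03,-0.05,-0.8,0,0.5],[0.03,-0.05,-1,0,0.5],[0.03,-0.05,-1.1,0,0.5],[0.03,-0.05,-1.1,0,0.5],[0.03,-0.05,-1.1,0,0.5],[0.03,-0.05,-1.1,0,0.5]]' 7
```

```text
time_s: 32.05
tcp_pos: [582.0, -21.6, 13.2]
orientation: [0.605, -0.604, 0.367, -0.367]
force: [0.1, -0.7, 0.4]
grip_width: 0.57
```

```bash
python3 -m jog '[[0,0,-0.1,0,0.5],[0,0,-0.2,0,0.5],[0,0,-0.3,0,0.5],[0,0,-0.4,0,0.5],[0,0,-0.5,0,0.5],[0,0,-0.5,0,0.5],[0,0,-0.5,0,0.5],[0,0,-0.5,0,0.5]]' 7; python3 -c "
from h import *
s=st();c=grab('side','s14')
cv2.imwrite('pics/v19.png',cv2.resize(c['img'][175:235,295:365,::-1],None,fx=10,fy=10,interpolation=2))"
```

```text
time_s: 33.05
tcp_pos: [582.2, -21.8, 8.2]
orientation: [0.605, -0.604, 0.367, -0.367]
force: [2.2, -0.1, 0.8]
grip_width: 0.569
t 33.05 p [582.2 -21.8   8.2] jawyaw -62.51 down [ 5.e-04 -1.e-04 -1.e+00] F [ 2.15 -0.06  0.8 ] q [-0.16  0.56  1.73 -0.    0.85  0.94] g 0.569
```

View pics/v19.png

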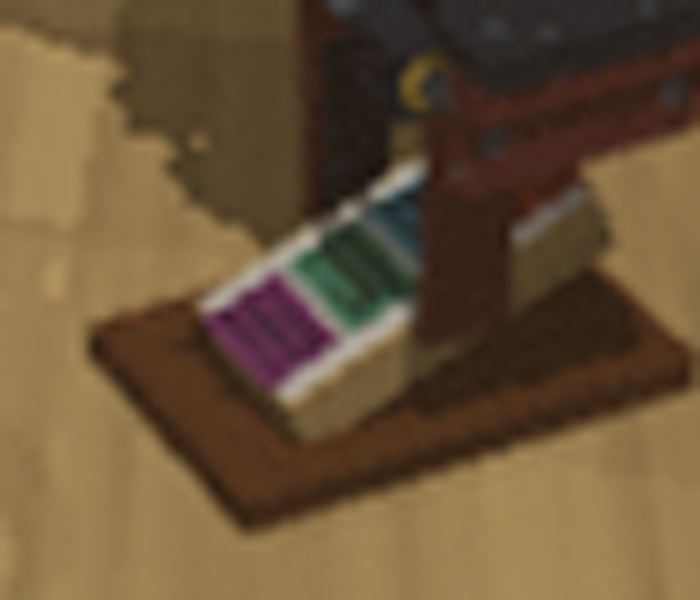

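```bash
python3 -m jog '[[0,0,-0.1,0,0.5],[0,0,-0.25,0,0.5],[0,0,-0.4,0,0.5],[0,0,-0.55,0,0.5],[0,0,-0.7,0,0.5],[0,0,-0.8,0,0.5],[0,0,-0.8,0,0.5],[0,0,-0.8,0,0.5]]' 6; python3 -c "
from h import *
s=st();c=grab('side','s15')
cv2.imwrite('pics/v20.png',cv2.resize(c['img'][175:235,295:365,::-1],None,fx=10,fy=10,interpolation=2))"
```

```text
time_s: 34.1
tcp_pos: [581.5, -21.7, -0.0]
orientation: [-0.604, 0.605, -0.367, 0.367]
force: [0.8, -0.4, -0.9]
grip_width: 0.568
t 34.1 p [581.5 -21.7  -0. ] jawyaw -62.51 down [-7.e-04  1.e-04 -1.e+00] F [ 0.84 -0.41 -0.93] q [-0.16  0.58  1.73 -0.    0.83  0.94] g 0.568
```

View pics/v20.png

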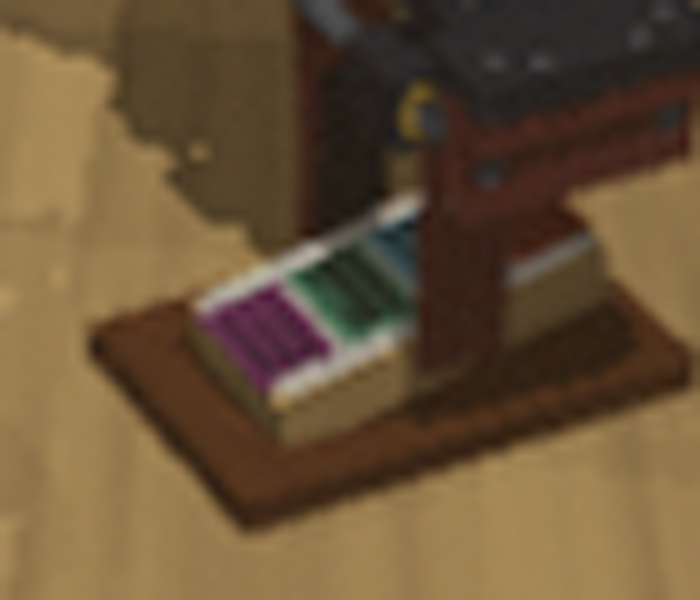

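```bash
python3 - <<'E'
from h import *
dr=np.array([np.cos(np.radians(27.5)),np.sin(np.radians(27.5))]);n=np.array([-dr[1],dr[0]])
c=load('s15');f=np.array([580.2,-23.8])
W=world(c)[190:222,312:335].reshape(-1,3)
for px,z in(((28,44.5),6),((27,40),20),((19.8,30.5),20)):
    q=ray(c,295+px[0]-.5,175+px[1]-.5,z)[:2]-f;print(px,(q@dr).round(1),(q@n).round(1))
W=world(c)[175:235,295:365].reshape(-1,3);L=np.c_[(W[:,:2]-f)@dr,(W[:,:2]-f)@n,W[:,2]]
m=(abs(L[:,1])<20)&(L[:,0]<-12)&(L[:,0]>-42)&(L[:,2]>17)&(L[:,2]<40)
s=np.linalg.lstsq(np.c_[L[m][:,:2],np.ones(m.sum())],L[m][:,2],rcond=None)[0];print(m.sum(),s,np.arctan(s[0]))
E
```

```text
(28, 44.5) -44.4 -21.0
(27, 40) -46.7 -19.8
(19.8, 30.5) -43.6 24.5
126 [ 2.05042397e-01 -1.81032958e-02  3.07707026e+01] 0.2022392834839984
```

```bash
python3 -m jog '[[0,0,-0.1,0,0.5],[0,0,-0.2,0,0.5],[0,0,-0.35,0,0.5],[0,0,-0.5,0,0.5],[0,0,-0.6,0,0.5],[0,0,-0.7,0,0.5],[0,0,-0.7,0,0.5],[0,0,-0.7,0,0.5]]' 5; python3 -c "
from h import *
s=st();c=grab('side','s16')
cv2.imwrite('pics/v21.png',cv2.resize(c['img'][175:235,295:365,::-1],None,fx=10,fy=10,interpolation=2))
dr=np.array([np.cos(np.radians(27.5)),np.sin(np.radians(27.5))]);n=np.array([-dr[1],dr[0]])
f=np.array([580.2,-23.8]);W=world(c)[175:235,295:365].reshape(-1,3);L=np.c_[(W[:,:2]-f)@dr,(W[:,:2]-f)@n,W[:,2]]
m=(abs(L[:,1])<20)&(L[:,0]<-12)&(L[:,0]>-42)&(L[:,2]>17)&(L[:,2]<40)
s=np.linalg.lstsq(np.c_[L[m][:,:2],np.ones(m.sum())],L[m][:,2],rcond=None)[0];print(m.sum(),s)
"
```

```text
time_s: 35.15
tcp_pos: [582.1, -21.6, -6.4]
orientation: [0.605, -0.604, 0.367, -0.367]
force: [-1.4, 1.5, 4.4]
grip_width: 0.57
t 35.15 p [582.1 -21.6  -6.4] jawyaw -62.51 down [ 4.e-04  1.e-04 -1.e+00] F [-1.42  1.46  4.39] q [-0.16  0.59  1.74  0.    0.82  0.94] g 0.57
114 [ 6.35143296e-02 -7.22037224e-03  2.48551980e+01]
```

View pics/v21.png

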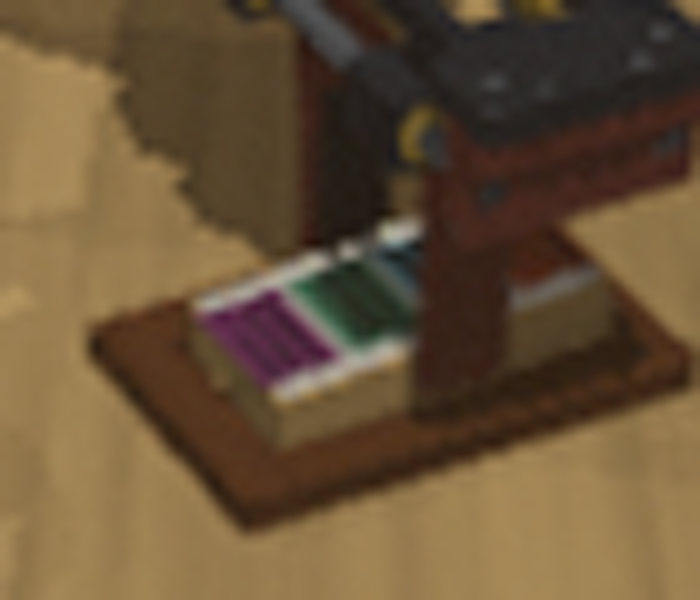

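```bash
python3 - <<'E'
from h import *
dr=np.array([np.cos(np.radians(27.5)),np.sin(np.radians(27.5))]);n=np.array([-dr[1],dr[0]])
c=load('s16');f=(580.2,-23.8)
v=cv2.resize(c['img'][185:230,310:364,::-1],None,fx=14,fy=14,interpolation=2)
def R(cx,cy,w,h,z): return np.array([[cx+a*w/2*dr[0]+b*h/2*n[0],cy+a*w/2*dr[1]+b*h/2*n[1],z+(a+1)*3*(w==96)] for a,b in((-1,-1),(1,-1),(1,1),(-1,1))])
def draw(P,col):
    q=((proj(c,P)+.5-[310,185])*14).astype(int);cv2.polylines(v,[q.reshape(-1,1,2)],True,col,1)
draw(R(*f,100,54,11),(0,255,255));draw(R(*f,96,50,22),(255,255,0));draw(R(*f,96,50,4),(255,0,255));draw(R(*f,132,86,11),(0,255,0))
cv2.imwrite('pics/v22.png',v)
E
```

```text
(no output)
```

View pics/v22.png

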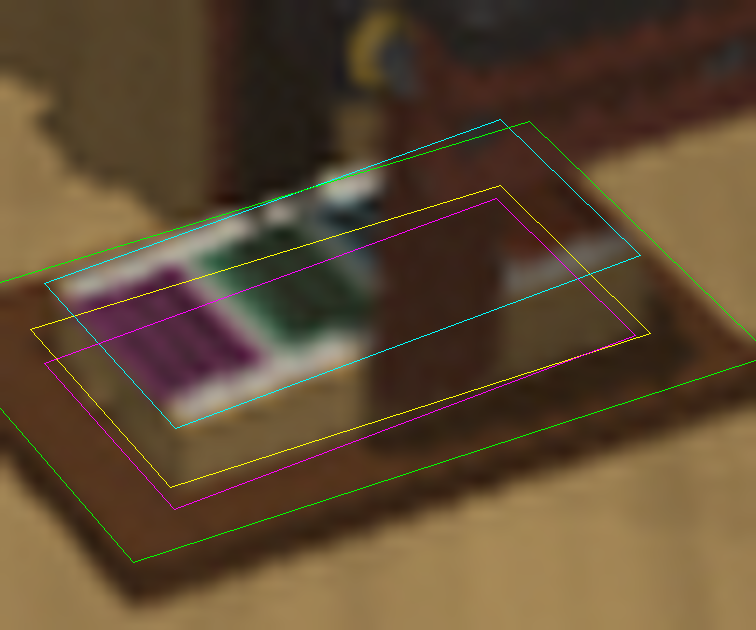

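```bash
python3 -m jog '[[0,0,0.1,0,0.5],[-0.06,-0.03,0.1,0,0.5],[-0.12,-0.06,0.1,0,0.5],[-0.12,-0.06,0.05,0,0.5],[-0.12,-0.06,0,0,0.5],[-0.12,-0.06,-0.05,0,0.5],[-0.12,-0.06,-0.05,0,0.5],[-0.12,-0.06,-0.05,0,0.5]]' 5; cat > g.py <<'E'
from h import *
import sys
s=st();k=sys.argv[1];c=grab('side',k)
dr=np.array([np.cos(np.radians(27.5)),np.sin(np.radians(27.5))]);n=np.array([-dr[1],dr[0]])
f=np.array([580.2,-23.8]);W=world(c)[175:235,295:365].reshape(-1,3);L=np.c_[(W[:,:2]-f)@dr,(W[:,:2]-f)@n,W[:,2]]
for lo,hi in((-42,-12),(20,42),(-42,42)):
    m=(abs(L[:,1])<20)&(L[:,0]<hi)&(L[:,0]>lo)&(L[:,2]>17)&(L[:,2]<32)
    s=np.linalg.lstsq(np.c_[L[m][:,:2],np.ones(m.sum())],L[m][:,2],rcond=None)[0];print(m.sum(),s.round(3),L[m][:,2].mean())
v=cv2.resize(c['img'][185:230,310:364,::-1],None,fx=14,fy=14,interpolation=2);cv2.imwrite('pics/v_'+k+'.png',v)
E
python3 g.py s17
```

```text
time_s: 36.2
tcp_pos: [580.8, -22.2, -7.4]
orientation: [0.605, -0.604, 0.367, -0.367]
force: [-0.3, 1.0, 0.2]
grip_width: 0.569
t 36.2 p [580.8 -22.2  -7.4] jawyaw -62.51 down [ 0.e+00  1.e-04 -1.e+00] F [-0.32  1.01  0.21] q [-0.16  0.59  1.74  0.    0.82  0.93] g 0.569
116 [8.2000e-02 4.0000e-03 2.5158e+01] 22.911303731654648
32 [ 4.6000e-02 -5.0000e-03  2.4454e+01] 26.07400717438671
209 [ 5.3000e-02 -3.0000e-03  2.4338e+01] 23.77703262674211
```

View pics/v_s17.png

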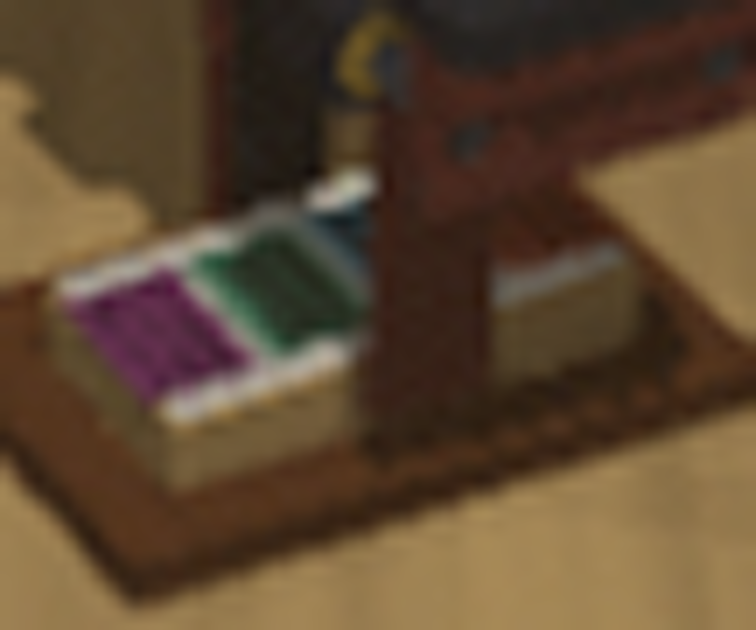

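```bash
python3 -m jog '[[0,0,-0.05,0,0.5],[0,0,-0.1,0,0.5],[0,0,-0.15,0,0.5],[0,0,-0.18,0,0.5],[0,0,-0.18,0,0.5],[0,0,-0.18,0,0.5],[0,0,-0.18,0,0.5],[0,0,-0.18,0,0.5]]' 5; python3 g.py s18
```

```text
time_s: 37.25
tcp_pos: [580.8, -22.3, -9.1]
orientation: [0.604, -0.604, 0.367, -0.367]
force: [0.9, -0.7, 0.4]
grip_width: 0.57
t 37.25 p [580.8 -22.3  -9.1] jawyaw -62.51 down [ 0.  0. -1.] F [ 0.94 -0.66  0.41] q [-0.16  0.59  1.74  0.    0.81  0.93] g 0.57
114 [ 2.2000e-02 -0.0000e+00  2.2702e+01] 22.103228658168852
31 [ 2.0000e-02 -4.2000e-02  2.1468e+01] 22.539117484121114
203 [ 7.0000e-03 -6.0000e-03  2.2299e+01] 22.221689953760926
```

View pics/v_s18.png

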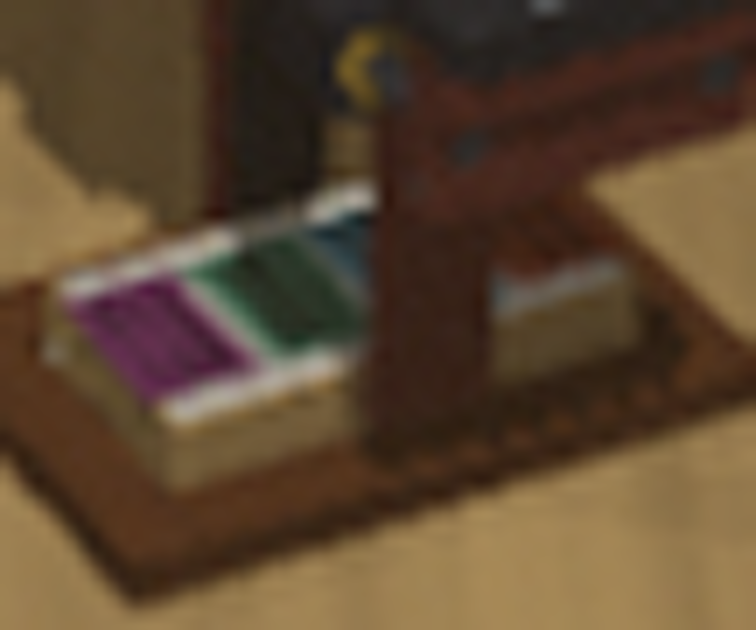

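```bash
python3 -m jog '[[0,0,-0.03,0,0.5],[0,0,-0.06,0,0.5],[0,0,-0.06,0,0.5],[0,0,-0.06,0,0.5],[0,0,-0.06,0,0.5],[0,0,-0.06,0,0.5],[0,0,-0.06,0,0.5],[0,0,-0.06,0,0.5]]' 4; python3 g.py s19
```

```text
time_s: 38.3
tcp_pos: [580.6, -22.2, -9.8]
orientation: [0.604, -0.604, 0.367, -0.367]
force: [0.4, 0.2, -0.7]
grip_width: 0.57
t 38.3 p [580.6 -22.2  -9.8] jawyaw -62.52 down [-2.e-04  2.e-04 -1.e+00] F [ 0.4   0.19 -0.72] q [-0.16  0.59  1.74  0.    0.81  0.93] g 0.57
107 [-2.3000e-02  4.0000e-03  2.1052e+01] 21.68931621356554
32 [ 1.6000e-02 -1.2000e-02  2.1132e+01] 21.78041565826605
196 [-1.0000e-03 -6.0000e-03  2.1668e+01] 21.683243278643573
```

```bash
python3 -m jog '[[0,0,0,0,0.6],[0,0,0,0,0.65],[0,0,0,0,0.75],[0,0,0,0,0.85],[0,0,0,0,0.9],[0,0,0.3,0,0.9],[0,0,1,0,0.9],[0,0,2.5,0,0.9]]'; python3 -m jog '[[0,0,3,0,0.9],[0,0,6,0,0.9],[0,0,10,0,0.9],[-3,-3,14,0,0.9],[-6,-8,17,0,0.9],[-8,-13,18,0,0.9],[-10,-18,18,0,0.9],[-11,-22,18,0,0.9]]'; python3 - <<'E'
from h import *
st();c=grab('side','s20');d=grab('top','t20')
cv2.imwrite('pics/v23.png',np.hstack([cv2.resize(d['img'][155:240,290:370,::-1],None,fx=5,fy=5,interpolation=2),cv2.resize(c['img'][165:250,290:370,::-1],None,fx=5,fy=5,interpolation=2)]))
cv2.imwrite('pics/v24.png',d['img'][:,:,::-1])
dr=np.array([np.cos(np.radians(27.5)),np.sin(np.radians(27.5))]);n=np.array([-dr[1],dr[0]])
for c,f in((c,(580.2,-23.8)),(d,(576.9,-22.4))):
    W=world(c).reshape(-1,3);L=np.c_[(W[:,:2]-f)@dr,(W[:,:2]-f)@n,W[:,2]]
    m=(abs(L[:,1])<20)&(abs(L[:,0])<42)
    s=np.linalg.lstsq(np.c_[L[m][:,:2],np.ones(m.sum())],L[m][:,2],rcond=None)[0];print(m.sum(),s.round(4))
    m=(abs(L[:,1])<40)&(abs(L[:,0])<62)&((abs(L[:,1])>30)|(abs(L[:,0])>53));print('rim',np.nanmedian(L[m][:,2]))
E
```

```text
time_s: 39.35
tcp_pos: [580.3, -22.1, 15.6]
orientation: [-0.604, 0.605, -0.367, 0.367]
force: [0.1, -0.1, -0.5]
grip_width: 0.902
time_s: 40.35
tcp_pos: [469.7, -244.1, 196.9]
orientation: [-0.604, 0.604, -0.367, 0.368]
force: [0.4, -0.5, -0.1]
grip_width: 0.898
t 40.35 p [ 469.7 -244.1  196.9] jawyaw -62.57 down [ 0.0015 -0.0012 -1.    ] F [ 0.45 -0.48 -0.11] q [-0.61  0.26  1.67 -0.    1.21  0.48] g 0.898
297 [-8.00000e-03 -7.90000e-03  2.17552e+01]
rim 10.276893012242315
525 [-1.70000e-03  4.20000e-03  2.28118e+01]
rim 11.256114653231748
```

View pics/v23.png

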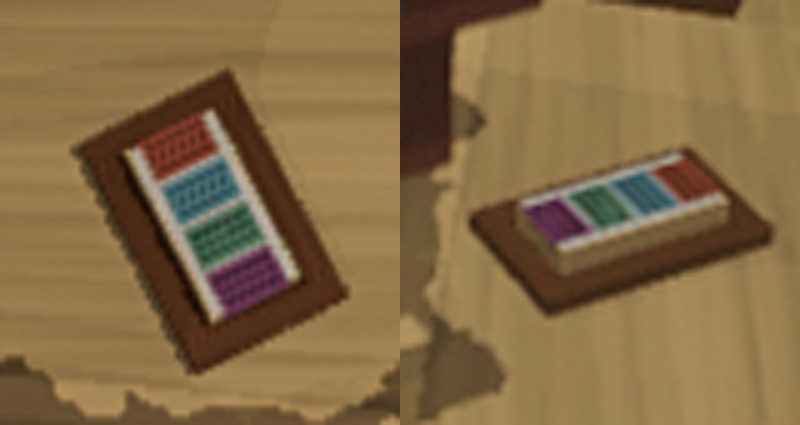

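View pics/v24.png

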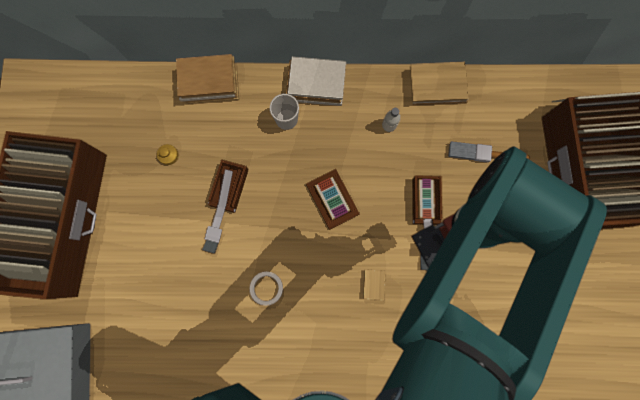

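```bash
python3 -m jog '[[0,0,0,0,0.9],[0,0,0,0,0.9],[0,0,0,0,0.9],[0,0,0,0,0.9],[0,0,0,0,0.9],[0,0,0,0,0.9],[0,0,0,0,0.9],[0,0,0,0,0.9]]'; python3 -c "
from h import *
st();print(env.finish_job())"
```

```text
time_s: 41.45
tcp_pos: [470.7, -242.2, 195.2]
orientation: [0.604, -0.604, 0.367, -0.367]
force: [0.3, -0.2, 0.1]
grip_width: 0.899
t 41.45 p [ 470.7 -242.2  195.2] jawyaw -62.52 down [-1.e-04  2.e-04 -1.e+00] F [ 0.25 -0.17  0.07] q [-0.61  0.26  1.67  0.    1.21  0.49] g 0.899
the job is handed in; nothing more can be done
None
```

The wider block is lying picture up in the dark frame, and I handed the job in at 41.5 s. At the end the gripper was open, touching nothing, and well clear of everything.

**What I did**
- **Tab:** I pressed it onto its stop in small steps. It came solid after about 30 mm, and I held it at about 15 N for roughly 0.8 s. The block tipped to about 0.435 rad and stayed up.
- **Placing:** I gripped the block across its 50 mm, carried it over, and set its low end on the recess floor. I then lowered it until it pivoted flat in the light grip (4–7 N) and let go.

**Last checks**
- **Seating:** both cameras put the block's top about 11.5 mm above the rim, where a seated block should stand 11 mm proud. The slope is under 0.01.
- **Other things:** in the last top picture the rest looked undisturbed. The arm hid part of the other tray's tab, but its block still lay in its pocket.

**What disagreed**
- **Finger height:** the fingertips were really about 22 mm above the reported tool point, judging by the pictures and by contact with the tab. I corrected all heights for this.
- **Frame position:** the two cameras differed by about 3 mm. While levelling, the block's high end apparently caught on the frame's rim, with about 4 N measured. I raised it 1 mm, moved it about 1.3 mm, and it then went in with no measurable force.

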